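# Clear, level and load the kitchen scale

## Robot

A 6-joint arm with a two-finger parallel gripper is mounted at the origin on the work surface. World frame = base frame: x ahead of the robot, y to its left, z up, the work surface at z = 0. Lengths are in mm, angles in degrees, forces in N, time in s.
With the tool pointing down it reaches from about 300 to 850 mm from the base axis. Payload 4.2 kg.
Tool frame: the origin (TCP) lies on the centre line of the jaws, within the pads' length; the fingertips stand 14 mm ahead of it and the grasp point (between the pads) lies 5 mm behind it; z points along the fingers, y is the line along which they close (so a half turn about z gives the same grasp; the last joint's range is limited). The gripper opens to 91 mm and grips with 3 to 60 N. Pads are 32 mm wide; open, the fingers measure 118 mm over their backs; the gripper's body (76 mm by 178 mm) begins 60 mm behind the grasp point.
Start: joints at [-75.688, 18.312, 89.639, -0, 72.044, -1.146], TCP at [153.262, -554.213, 227.976] pointing down, gripper open.
Joint ranges: [-177.97, 177.97], [-48.28, 115.42], [12.27, 149.76], [-77.06, 257.06], [2.81, 150.46], [-146.56, 146.56]. Speed limits (degrees/s): [147.25, 147.25, 180, 180, 180, 180].

## Interface

Orientations are given as [roll, pitch, yaw] about the fixed x, y, z axes, in that order (R = Rz(yaw) Ry(pitch) Rx(roll)).
In Python, from workcell import * gives the robot as it stands. The module is installed in compiled form; this text tells all that it offers.
- The arm moves only by the shell command python3 -m crank 'ROWS' [FORCE]. ROWS is JSON, a list of rows, each an object of numbers: "grip": the finger opening in m, from 0 to 0.0912; "x", "y", "z": the shift along the tool's x, y, z in m; "yaw": the turn about the tool's z in rad. In form: [{"grip": .., "x": .., "y": .., "z": .., "yaw": ..}, ...]. A call has exactly 5 rows; each row is the pose to reach, as a shift and turn from the pose commanded when the call began, along the tool's axes at that moment; what a row does not reach only later rows make up. A row lasts 1/12 s, in which the tool goes at most 41.7 mm and 7.16 degrees, less where a joint would pass 70% of its speed; a pose out of reach is approached as far as the arm can. A call with a gripper value outside its range is refused whole. The fingers move at their own pace and stop on an object; FORCE is the grip in N (left out, the last holds). Time passes only in rows, so rows that repeat a pose let the fingers close, or fill a call up. It gives the time, the measured TCP pose, the force, the opening and the grip force at its end, in the units of the state.
- state(): the state, without advancing time (a new reading comes with each control period).
- grab_frame(name): name is "side" or "top"; returns the picture (420x560x3 uint8, red, green, blue); there is no depth.
- camera_model(name): a dict with "intrinsics" (3x3 intrinsics, pixels), "distortion" ([k1, k2, p1, p2, k3] as OpenCV has them; the pictures are not rectified), "R" (3x3) and "t" (3): a world point X has camera coordinates R X + t. Camera axes: x right, y down, z forward; pixel columns grow to the right and rows downward; lengths in mm; the calibration is good to about 2 mm. A picture is of the moment at which its call begins. camera_model takes no time and is no camera call.
- job_done(): hands the job in; it is judged then, once.
The state is a dict: "time_s": time; "qpos": joint angles; "qvel": joint speeds; "effort": joint torques, N m; "ee_pos": TCP position; "ee_rot": TCP orientation; "force": force on the tool from outside, world axes, zero at the start; "torque": the same for the moment, N m; "gripper_width": finger opening in mm; "gripper_force": force on a finger pad.
Only numpy, scipy, OpenCV 4.12 (cv2) and the standard library are available. Lean on these libraries where they do the work, as an engineer would, in place of code of your own. Each camera call takes 0.05 s, during which the arm holds its last target. There are 200 camera calls.

## Task

Get the kitchen scale ready and weigh the can: first put every spice tin that was left on the scale's platform into the open drawer of the little chest. Then, with the platform empty, turn the scale's two orange foot knobs until the platform is level (within about one degree), and finally stand the closed steel can upright near the middle of the platform and leave it there, with the platform still level. Once the tins are in, slide the drawer fully shut, and do not shove the plate, the can opener or the lid lifter about.

Things in the scene. Friction and masses are not known exactly. Their poses are not given: they have to be found in the camera images.
- tin0: red square spice tin with a steel lid band, 40 x 40 mm and 42 mm tall, 40 to 80 g; origin at the centre of its underside, z up. 3 or 4 of the tins are present, standing on the scale's platform at the start.
- tin1: yellow square spice tin with a steel lid band, 40 x 40 mm and 42 mm tall, 40 to 80 g; origin at the centre of its underside, z up. 3 or 4 of the tins are present, standing on the scale's platform at the start.
- tin2: green square spice tin with a steel lid band, 40 x 40 mm and 42 mm tall, 40 to 80 g; origin at the centre of its underside, z up. 3 or 4 of the tins are present, standing on the scale's platform at the start.
- tin3: blue square spice tin with a steel lid band, 40 x 40 mm and 42 mm tall, 40 to 80 g; origin at the centre of its underside, z up. 3 or 4 of the tins are present, standing on the scale's platform at the start.
- can: low closed steel can, red with a paper band, 62 mm across, 46 mm tall, about 0.17 kg, standing on the island between the scale and the chest; origin at the centre of its underside, z up its axis
- platform (a point): centre of the top of the scale's square platform, a bright metal plate 200 x 200 x 8 mm, about 56 mm above the island. z is the plate's normal (level: z vertical); x and y run along its edges, x towards the rear knob, y towards the left knob. It pivots about its centre, 8 mm below this point, and starts up to 4.5 degrees off each way; the frame under it stays level.
- tilt_left (a joint): tilt of the platform about its x axis, rad; 0 is level, positive: the edge by the left knob (+y) is high
- tilt_rear (a joint): tilt of the platform about its y axis, rad; 0 is level, positive: the edge by the rear knob (+x) is high
- knob_left (a joint): angle of the left foot knob, rad, stops at -2.3 and 2.3, grows clockwise seen from above. Turning it clockwise raises the platform edge beside it: 0.04 rad of tilt_left per rad of knob. It stays where it is left.
- knob_rear (a joint): angle of the rear foot knob, rad, stops at -2.3 and 2.3, grows clockwise seen from above. Turning it clockwise raises the platform edge beside it: 0.04 rad of tilt_rear per rad of knob. It stays where it is left.
- knob_left_grip (a point): grip point of the left foot knob, on its axis, 76 mm above the island: an orange bar 44 mm long (its x), 13 mm thick (its y), 56 to 84 mm above the island, on a black disc 44 mm across; a white mark on top at the +x end. It stands on an outrigger 160 mm from the platform's centre, on the platform's +y side (the robot's left); it leans a few degrees with tilt_rear
- knob_rear_grip (a point): grip point of the rear foot knob, on its axis, 76 mm above the island: an orange bar 44 mm long (its x), 13 mm thick (its y), 56 to 84 mm above the island, on a black disc 44 mm across; a white mark on top at the +x end. It stands on an outrigger 160 mm from the platform's centre, on the platform's +x side (away from the robot)
- drawer_in (a point): middle of the front edge of the inner floor of the chest's drawer, 22 mm above the island, moving with the drawer; x points into the chest, y to its left. The inside runs from x = 0 to 235 mm and is 198 mm wide (y), walls 6 mm thick rising 56 mm above this floor. The chest (dark wood, white drawer front) is 100 mm high, 240 mm wide; tins in one layer pass under its top.
- drawer (a joint): how far the drawer stands open, m: 0 fully shut, about 0.15 to 0.17 at the start; it slides in along the x of drawer_in with about 1 N of friction
- drawer_handle (a point): middle of the drawer's steel bar handle, 120 mm long along y, 62 mm above the island, 35 mm in front of the white drawer front, which reaches from about 16 to 89 mm above the island
- plate: white melamine plate, 160 mm across, 18 mm high, loose bystander; origin at the centre of its underside. (A heavy blue crock, 250 mm across and 140 mm high, also stands on the island beyond the scale to the left, at least 120 mm clear of the knobs.)
- opener: white press-button electric can opener, 150 x 100 mm, 237 mm tall, loose bystander; origin at the centre of its underside
- lifter: red silicone lid lifter, 100 x 50 x 18 mm, lying on the island, loose bystander; origin at the centre of its underside
Not all that is in view belongs to the job. What is shaped like the tin0 but pink is not meant. Of the things that look like the tin3, the larger one is meant.

How it is judged:
By the outcome, as a careful person would: the job done as asked, in the order asked, and still so for the second after the job is handed in, with the robot touching nothing.
Of tin0, tin1, tin2, tin3 only 3 to 4 are there at a start; the rules pass over those that are not, and their reading is None.
At some moment in a run one of can, tin0, tin1, tin2, tin3 may be knocked a few centimetres aside while the robot is not near it.
It also fails if it takes over 208 s, if anything falls off the work surface, if the arm or the gripper's body presses on something with over 40 N, if the wrist force passes 120 N, or if a joint passes its speed limit or range.

## Working session

There is one attempt and no reset: what is moved stays moved. The work goes in short steps, Python scripts to look and compute and a shell command to move; the robot and the scene stay as the last step left them, time stands still between calls to the robot, and variables do not carry over. Pictures are saved under pics/ and viewed, at most 14 in all, crops included, and the job is handed in when it is done.

```bash
mkdir -p pics; ls
cat > h.py <<'E'
import numpy as np, cv2
from workcell import *
def snap(n,f):
    im=grab_frame(n); cv2.imwrite('pics/'+f,im[:,:,::-1]); return im
def ray(n,uv):
    m=camera_model(n);K=np.array(m['intrinsics'],float);R=np.array(m['R']);t=np.array(m['t'],float)
    p=cv2.undistortPoints(np.array(uv,float).reshape(-1,1,2),K,np.array(m['distortion'],float)).reshape(-1,2)
    d=np.c_[p,np.ones(len(p))]@R
    return -R.T@t,d
def plane(n,uv,z):
    c,d=ray(n,uv); return c+d*((z-c[2])/d[:,2])[:,None]
def proj(n,X):
    m=camera_model(n);R=np.array(m['R'],float)
    return cv2.projectPoints(np.array(X,float).reshape(-1,1,3),cv2.Rodrigues(R)[0],np.array(m['t'],float),np.array(m['intrinsics'],float),np.array(m['distortion'],float))[0].reshape(-1,2)
def tri(u1,u2):
    c1,d1=ray('top',u1);c2,d2=ray('side',u2);d1=d1[0];d2=d2[0]
    s=np.linalg.lstsq(np.c_[d1,-d2],c2-c1,rcond=None)[0]
    a=c1+s[0]*d1;b=c2+s[1]*d2
    return (a+b)/2,np.linalg.norm(a-b)
E
python3 - <<'E'
from h import *
snap('top','t0.png');snap('side','s0.png')
print(state())
for n in('top','side'):
    print(n,ray(n,[[280,210]]))
E
```

```text
pics
{'time_s': 0.1, 'qpos': array([-7.56861788e+01,  1.83468023e+01,  8.97016479e+01, -8.34397612e-05,
        7.20428250e+01, -1.14540156e+00]), 'qvel': array([-0.04152519, -0.1357461 , -0.07102354, -0.00643586,  0.00083879,
       -0.03525085]), 'effort': array([ 3.63442978e-04, -4.13332593e+01, -2.32510167e+01,  7.29466346e-02,
        4.21791477e-02, -6.01073725e-05]), 'ee_pos': array([ 153.16324063, -553.76523297,  227.20099485]), 'ee_rot': array([-1.79908741e+02, -1.74524610e-03,  1.54592471e+01]), 'force': array([ 0.21554052, -0.5422008 ,  0.33636139]), 'torque': array([-0.01334716,  0.01656794,  0.00643214]), 'gripper_force': 0.0, 'gripper_width': 91.04647077593553}
top (array([4.60729817e+02, 1.26592919e-01, 1.31590318e+03]), array([[ 0.07665706, -0.00586172, -0.99713184]]))
side (array([ -46.76826651,  727.00087969, 1075.15579805]), array([[ 0.43421901, -0.54769947, -0.71541833]]))
```

View pics/t0.png

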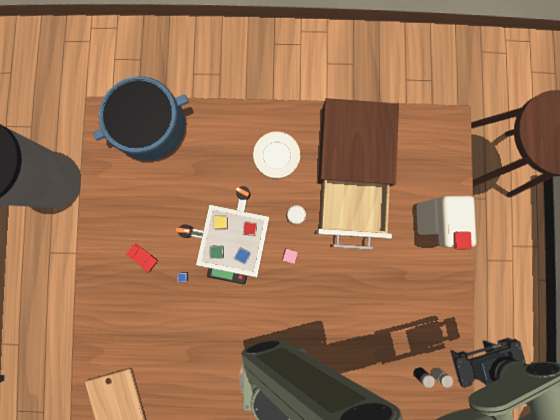

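View pics/s0.png

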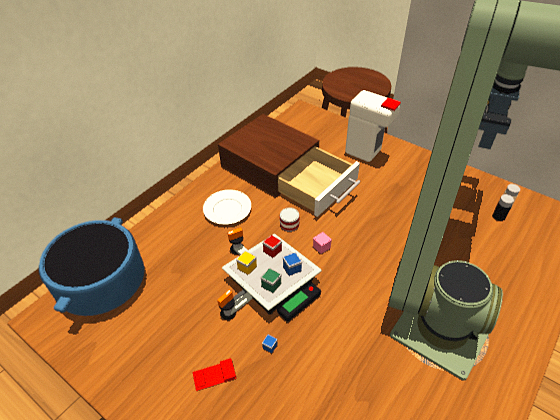

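Top view: the tins are yellow (220,222), red (250,229), green (217,252) and blue (242,255). The can is at (297,214), the knobs at (243,192) rear and (186,231) left, and the drawer is open at (355,207). There are two look-alikes. The pink block at (290,256) is not meant. The small blue cube at (182,278) is smaller than the blue tin on the platform at (242,255), so that tin is tin3. I'll confirm this in one crop.

```bash
cat >> h.py <<'E'
HUE={'red':[(0,6),(175,180)],'yellow':[(22,34)],'green':[(65,92)],'blue':[(100,125)],'orange':[(8,16)]}
def mask(im,c,s=140,v=60):
    h=cv2.cvtColor(im,cv2.COLOR_RGB2HSV);m=0
    for a,b in HUE[c]: m=m|cv2.inRange(h,(a,s,v),(b,255,255))
    return m
def blobs(im,c,box,amin=25,**k):
    x0,y0,x1,y1=box
    m=mask(im,c,**k)[y0:y1,x0:x1]
    n,l,st,ce=cv2.connectedComponentsWithStats(m)
    out=[]
    for i in range(1,n):
        if st[i,4]>=amin:
            pts=np.argwhere(l==i)[:,::-1]+[x0,y0]
            out.append((st[i,4],ce[i]+[x0,y0],pts.astype(np.float32)))
    return sorted(out,key=lambda o:-o[0])
E
python3 - <<'E'
from h import *
t=cv2.imread('pics/t0.png');s=cv2.imread('pics/s0.png')
a=cv2.resize(t[180:290,170:310],None,fx=4,fy=4,interpolation=cv2.INTER_CUBIC)
cv2.imwrite('pics/c0.png',a)
im=t[:,:,::-1].copy()
for c in HUE:
    for A,ce,p in blobs(im,c,(120,180,330,290)):
        r=cv2.minAreaRect(p)
        print(c,A,ce.round(1),np.round(r[1],1),round(r[2]),plane('top',[ce],98)[0].round(0))
hs=cv2.cvtColor(im,cv2.COLOR_RGB2HSV)
for p in [(243,192),(186,231),(220,222),(250,229),(217,252),(242,255)]:print(p,hs[p[1],p[0]])
E
```

```text
red 451 [141.6 257.2] [29.5 15.6] 39 [398. 422.  98.]
red 118 [249.2 228.2] [10. 11.] 90 [495.  88.  98.]
yellow 103 [219.7 221.5] [10. 10.] 90 [515. 181.  98.]
blue 95 [241.9 255.5] [9.8 9.8] 27 [410. 109.  98.]
blue 32 [181.  277.1] [6. 5.] 90 [339. 297.  98.]
orange 9359 [220.9 226.7] [109. 209.] 90 [498. 177.  98.]
orange 114 [151.5 283. ] [13. 32.] 90 [319. 388.  98.]
orange 71 [129.2 286.9] [21.  6.] 0 [305. 458.  98.]
orange 62 [320.4 281.6] [17.  9.] 0 [ 333. -137.   98.]
orange 60 [275.3 276.7] [ 9.2 18. ] 34 [346.   4.  98.]
orange 37 [141.3 275.9] [ 6. 16.] 90 [340. 421.  98.]
orange 33 [314.  205.6] [9.9 7.5] 14 [ 570. -114.   98.]
orange 26 [194.2 286.2] [5.4 9.8] 63 [312. 255.  98.]
orange 25 [126.2 280. ] [ 2.9 12.2] 85 [326. 468.  98.]
(243, 192) [ 13 156 248]
(186, 231) [ 18  77 250]
(220, 222) [ 25 144 243]
(250, 229) [  1 181 202]
(217, 252) [ 70  83 135]
(242, 255) [107 142 180]
```

View pics/c0.png

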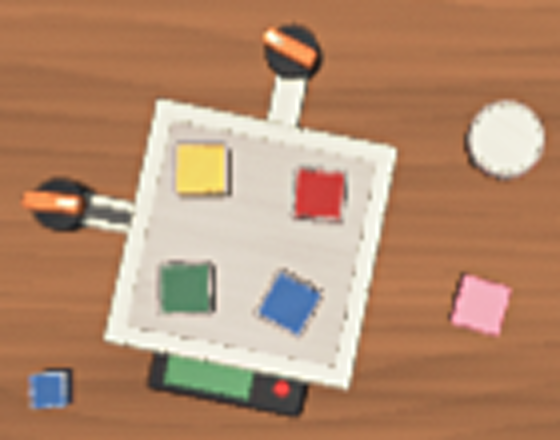

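The crop confirms four tins on the platform, at crop pixels yellow (202,168), red (320,194), green (187,288) and blue (290,301). The small blue cube (50,390) and the pink block (480,303) stand on the island and are decoys. Next I'll measure everything.

```bash
cat >> h.py <<'E'
def up(im,box,f=8):
    x0,y0,x1,y1=box
    return cv2.resize(im[y0:y1,x0:x1],None,fx=f,fy=f,interpolation=cv2.INTER_CUBIC)
def toimg(p,box,f=8): return (np.array(p)+.5)/f-.5+np.array(box[:2])
def big(m):
    n,l,st,ce=cv2.connectedComponentsWithStats(m); i=1+np.argmax(st[1:,4])
    return (l==i).astype(np.uint8)
def rectof(m,box,n,z):
    c=max(cv2.findContours(m,cv2.RETR_EXTERNAL,cv2.CHAIN_APPROX_NONE)[0],key=cv2.contourArea)
    q=plane(n,toimg(c.reshape(-1,2),box),z)[:,:2].astype(np.float32)
    return cv2.minAreaRect(q)
HUE['green']=[(60,95)]
def tin(im,c,ctr,z=98,r=11,n='top'):
    box=(ctr[0]-r,ctr[1]-r,ctr[0]+r,ctr[1]+r)
    return rectof(big(mask(up(im,box),c,s=60 if c=='green' else 90,v=90 if c!='green' else 70)),box,n,z)
E
python3 - <<'E'
from h import *
im=cv2.imread('pics/t0.png')[:,:,::-1].copy()
for c,p in dict(yellow=(220,222),red=(249,228),green=(216,252),blue=(242,255)).items():
    r=tin(im,c,p); print(c,np.round(r[0],1),np.round(r[1],1),round(r[2],1))
# can top
box=(285,202,310,227); g=cv2.cvtColor(up(im,box),cv2.COLOR_RGB2HSV)
m=big(((g[:,:,1]<80)&(g[:,:,2]>150)).astype(np.uint8)); r=rectof(m,box,'top',46); print('can',np.round(r[0],1),np.round(r[1],1))
# platform
box=(185,195,280,285);u=cv2.cvtColor(up(im,box),cv2.COLOR_RGB2HSV)
m=((u[:,:,1]<60)&(u[:,:,2]>170)).astype(np.uint8)
m=cv2.morphologyEx(big(cv2.morphologyEx(m,cv2.MORPH_OPEN,np.ones((45,45)))),cv2.MORPH_CLOSE,np.ones((3,3)))
r=rectof(m,box,'top',56); print('plat',r, toimg(cv2.boxPoints(cv2.minAreaRect(cv2.findNonZero(m))),box).round(1))
cv2.imwrite('pics/pm.png',m*255)
# drawer floor front corners, handle, chest: pixel picks to plane
for nm,p,z in [('frontL',(320,233),89),('frontR',(391,236),89),('inL',(325,229),78),('inR',(387,233),78),('inLback',(330,178),78),('inRback',(388,182),78),('hL',(337,245),62),('hR',(371,246),62),('chestfl',(320,180),100),('chestfr',(396,184),100),('chestbl',(324,100),100)]:
    print(nm,plane('top',[p],z)[0].round(0))
E
python3 - <<'E'
import cv2
t=cv2.imread('pics/t0.png');cv2.imwrite('pics/c1.png',cv2.resize(t[165:255,310:400],None,fx=6,fy=6,interpolation=cv2.INTER_CUBIC))
E
```

```text
yellow [513.5 181.6] [35.7 36.8] 1.6
red [495.6  87.5] [38.2 38.5] 87.5
green [419.9 190.5] [34.3 34.1] 3.2
blue [410.2 109. ] [35.  35.1] 62.2
can [545.6 -60.5] [62.3 62.3]
plat ((474.2649230957031, 141.8675994873047), (202.2407989501953, 238.5338897705078), 79.76563262939453) [[195.4 265. ]
 [210.1 192.6]
 [271.3 205. ]
 [256.7 277.4]]
frontL [ 485. -135.   89.]
frontR [ 479. -362.   89.]
inL [ 498. -152.   78.]
inR [ 489. -352.   78.]
inLback [ 663. -166.   78.]
inRback [ 654. -355.   78.]
hL [ 447. -193.   62.]
hR [ 446. -304.   62.]
chestfl [ 652. -132.  100.]
chestfr [ 645. -375.  100.]
chestbl [ 913. -142.  100.]
```

View pics/c1.png

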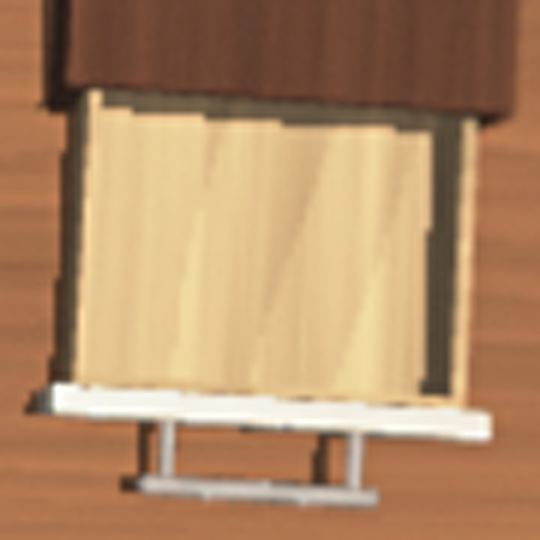

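Crop c1: the drawer's inside runs from crop (96,385) to (455,400) at the front, with the chest face at crop row ~105. The handle bar is at crop rows 485-495. Measured drawer front middle is (494,-252) with yaw about -2°. Moving above the yellow tin.

```bash
cat >> h.py <<'E'
def to(x,y,z,yaw):
    "shift (tool axes, m) and turn (rad) from the present pose"
    s=state();p=s['ee_pos'];w=np.radians(s['ee_rot'][2]);d=np.array([x,y,z])-p
    c,n=np.cos(w),np.sin(w); dy=(w-np.radians(yaw)+np.pi/2)%np.pi-np.pi/2
    print('t',round(s['time_s'],2),'pos',p.round(1),'yaw',round(np.degrees(w),1),'grip',round(s['gripper_width'],1),s['gripper_force'].round(1),'F',s['force'].round(1),
     '\n  go x %.4f y %.4f z %.4f yaw %.4f'%((c*d[0]+n*d[1])/1e3,(n*d[0]-c*d[1])/1e3,-d[2]/1e3,dy))
E
python3 -m crank '[{"grip":0.065,"x":0,"y":0,"z":0,"yaw":0.07},{"grip":0.065,"x":0,"y":0,"z":0,"yaw":0.14},{"grip":0.065,"x":0,"y":0,"z":0,"yaw":0.21},{"grip":0.065,"x":0,"y":0,"z":0,"yaw":0.27},{"grip":0.065,"x":0,"y":0,"z":0,"yaw":0.27}]' 20
python3 -m crank '[{"grip":0.065,"x":0.018,"y":-0.036,"z":0,"yaw":0},{"grip":0.065,"x":0.036,"y":-0.073,"z":0,"yaw":0},{"grip":0.065,"x":0.054,"y":-0.11,"z":0,"yaw":0},{"grip":0.065,"x":0.072,"y":-0.147,"z":0,"yaw":0},{"grip":0.065,"x":0.09,"y":-0.183,"z":0,"yaw":0}]'
python3 -m crank '[{"grip":0.065,"x":0.018,"y":-0.036,"z":0,"yaw":0},{"grip":0.065,"x":0.036,"y":-0.073,"z":0,"yaw":0},{"grip":0.065,"x":0.054,"y":-0.11,"z":0,"yaw":0},{"grip":0.065,"x":0.072,"y":-0.147,"z":0,"yaw":0},{"grip":0.065,"x":0.09,"y":-0.183,"z":0,"yaw":0}]'
python3 -m crank '[{"grip":0.065,"x":0.018,"y":-0.036,"z":0,"yaw":0},{"grip":0.065,"x":0.036,"y":-0.073,"z":0,"yaw":0},{"grip":0.065,"x":0.054,"y":-0.11,"z":0,"yaw":0},{"grip":0.065,"x":0.072,"y":-0.147,"z":0,"yaw":0},{"grip":0.065,"x":0.09,"y":-0.183,"z":0,"yaw":0}]'
python3 -m crank '[{"grip":0.065,"x":0.018,"y":-0.036,"z":0,"yaw":0},{"grip":0.065,"x":0.036,"y":-0.073,"z":0,"yaw":0},{"grip":0.065,"x":0.054,"y":-0.11,"z":0,"yaw":0},{"grip":0.065,"x":0.072,"y":-0.147,"z":0,"yaw":0},{"grip":0.065,"x":0.09,"y":-0.183,"z":0,"yaw":0}]'
python3 -c "from h import *;to(513.5,181.6,160,1.6)"
```

```text
time_s: 0.52
ee_pos: [153.2, -554.0, 227.5]
ee_rot: [-179.9, 0.0, -0.1]
force: [0.2, -0.2, -0.8]
gripper_width: 65.1
gripper_force: 0.0
time_s: 0.93
ee_pos: [243.5, -369.2, 227.7]
ee_rot: [-180.0, 0.0, 0.0]
force: [1.4, -0.0, 0.8]
gripper_width: 65.3
gripper_force: 0.0
time_s: 1.35
ee_pos: [333.5, -186.2, 228.0]
ee_rot: [180.0, -0.0, 0.1]
force: [1.3, 0.3, -0.0]
gripper_width: 64.9
gripper_force: 0.0
time_s: 1.77
ee_pos: [423.6, -3.1, 228.0]
ee_rot: [180.0, -0.0, 0.1]
force: [0.6, -0.6, -0.1]
gripper_width: 64.8
gripper_force: 0.0
time_s: 2.18
ee_pos: [513.7, 179.9, 227.7]
ee_rot: [180.0, 0.0, 0.1]
force: [0.9, -1.0, 0.7]
gripper_width: 64.9
gripper_force: 0.0Traceback (most recent call last):
  File "<string>", line 1, in <module>
    from h import *;to(513.5,181.6,160,1.6)
                    ~~^^^^^^^^^^^^^^^^^^^^^
  File "h.py", line 54, in to
    print('t',round(s['time_s'],2),'pos',p.round(1),'yaw',round(np.degrees(w),1),'grip',round(s['gripper_width'],1),s['gripper_force'].round(1),'F',s['force'].round(1),
                                                                                                                    ^^^^^^^^^^^^^^^^^^^^^^^^
AttributeError: 'float' object has no attribute 'round'
```

```bash
sed -i "s/s\['gripper_force'\].round(1)/round(s['gripper_force'],1)/" h.py
python3 - <<'E'
from h import *
to(513.5,181.6,160,1.6)
t=cv2.imread('pics/t0.png')[:,:,::-1].copy();s=cv2.imread('pics/s0.png')[:,:,::-1].copy()
for c,p,q in [('yellow',(220,222),(246,262)),('red',(249,228),(272,245)),('green',(216,252),(271,280)),('blue',(242,255),(292,264))]:
    r=17;box=(q[0]-r,q[1]-r,q[0]+r,q[1]+r)
    m=big(mask(up(s,box),c,s=60,v=40));P=toimg(cv2.findNonZero(m).reshape(-1,2),box)
    res=[]
    for zb in (48,56,64):
        R=tin(t,c,p,zb+42);B=cv2.boxPoints((R[0],(40,40),R[2]))
        X=np.vstack([np.c_[B,np.full(4,zb)],np.c_[B,np.full(4,zb+42)]]);u=proj('side',X)
        res.append(np.r_[u.min(0),u.max(0)])
    print(c,'seen',P.min(0).round(1),P.max(0).round(1));print(np.round(res,1))
cv2.imwrite('pics/c2.png',cv2.resize(cv2.imread('pics/s0.png')[220:325,205:335],None,fx=6,fy=5.7,interpolation=cv2.INTER_CUBIC))
E
```

```text
t 2.18 pos [513.7 179.9 227.7] yaw 0.1 grip 64.9 0.0 F [ 0.9 -1.   0.7] 
  go x -0.0002 y -0.0017 z 0.0677 yaw -0.0256
yellow seen [236.3 250.4] [254.8 264.4]
[[234.4 252.  255.7 277.1]
 [234.5 250.  255.9 275.2]
 [234.6 247.9 256.1 273.3]]
red seen [262.4 242.8] [281.4 257.1]
[[261.1 234.2 281.1 258.6]
 [261.1 232.3 281.3 256.7]
 [261.2 230.3 281.4 254.9]]
green seen [261.9 268.4] [279.4 281.8]
[[259.  270.2 280.3 296.3]
 [259.1 268.1 280.5 294.3]
 [259.2 265.9 280.6 292.2]]
blue seen [283.6 252.6] [300.2 264.8]
[[281.1 253.  300.6 277.6]
 [281.1 251.  300.7 275.7]
 [281.1 248.9 300.8 273.7]]
```

View pics/c2.png

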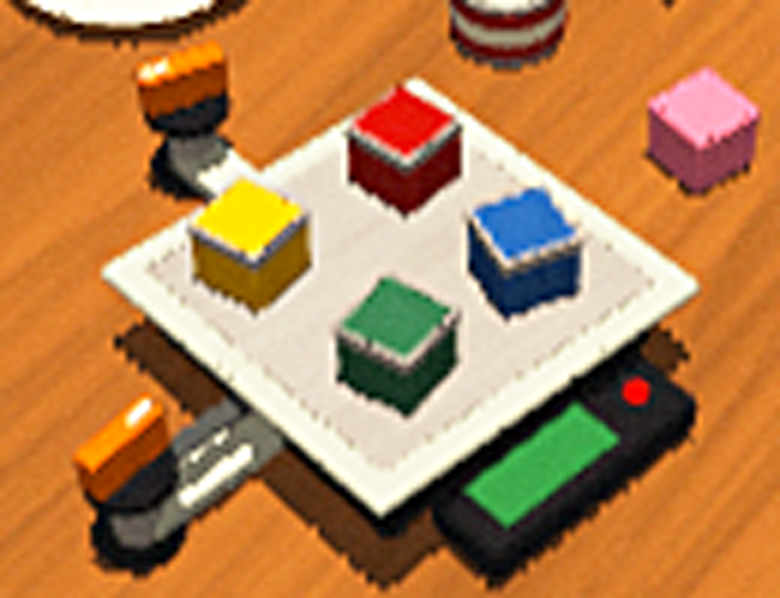

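Crop c2: the tins stand clear of each other. The platform looks higher on the left (yellow, green) and at the front than at the red corner. Grasping yellow now.

```bash
python3 -m crank '[{"grip":0.065,"x":0,"y":-0.0015,"z":0.035,"yaw":-0.025},{"grip":0.065,"x":0,"y":-0.0015,"z":0.07,"yaw":-0.025},{"grip":0.065,"x":0,"y":-0.0015,"z":0.1,"yaw":-0.025},{"grip":0.065,"x":0,"y":-0.0015,"z":0.12,"yaw":-0.025},{"grip":0.065,"x":0,"y":-0.0015,"z":0.13,"yaw":-0.025}]'
python3 -m crank '[{"grip":0.065,"x":0,"y":0,"z":0.006,"yaw":0},{"grip":0.065,"x":0,"y":0,"z":0.012,"yaw":0},{"grip":0.065,"x":0,"y":0,"z":0.018,"yaw":0},{"grip":0.03,"x":0,"y":0,"z":0.018,"yaw":0},{"grip":0.03,"x":0,"y":0,"z":0.018,"yaw":0}]' 20
python3 -m crank '[{"grip":0.03,"x":0,"y":0,"z":0,"yaw":0},{"grip":0.03,"x":0,"y":0,"z":0,"yaw":0},{"grip":0.03,"x":0,"y":0,"z":0,"yaw":0},{"grip":0.03,"x":0,"y":0,"z":0,"yaw":0},{"grip":0.03,"x":0,"y":0,"z":0,"yaw":0}]'
python3 -c "
from h import *;a=np.radians(-2)
to(494+108*np.cos(a)-48*np.sin(a),-252+108*np.sin(a)+48*np.cos(a),160,-2)
t0=np.array([[160,100],[397,148],[348,388],[105,340]])/4+[170,180]-.4;s0=np.array([[105,270],[415,78],[700,285],[385,515]])/[6,5.7]+[205,220]-.4
P=[]
for a,b in zip(t0,s0):
    X,e=tri([a],[b]);P.append(X);print(X.round(1),e.round(1))
P=np.array(P);print(P.mean(0),[np.linalg.norm(P[i]-P[i-1]).round() for i in range(4)])
"
```

```text
time_s: 2.6
ee_pos: [511.3, 178.7, 94.6]
ee_rot: [179.9, 0.3, 1.5]
force: [0.8, -0.1, -1.3]
gripper_width: 65.1
gripper_force: 0.0
time_s: 3.02
ee_pos: [513.9, 179.3, 80.6]
ee_rot: [-180.0, -0.1, 1.4]
force: [0.2, -0.9, -0.5]
gripper_width: 54.9
gripper_force: 0.0
time_s: 3.43
ee_pos: [513.9, 179.4, 80.4]
ee_rot: [-180.0, -0.1, 1.4]
force: [1.5, 1.6, 1.1]
gripper_width: 41.1
gripper_force: 19.6
t 3.43 pos [513.9 179.4  80.4] yaw 1.4 grip 41.1 19.6 F [1.5 1.6 1.1] 
  go x 0.0801 y 0.3893 z -0.0796 yaw 0.0597
[569.7 221.2  55.2] 2.7
[535.2  28.2  44.6] 2.0
[340.2  63.3  54.3] 2.4
[374.7 257.4  63.8] 4.4
[454.9517407  142.53579186  54.46763024] [np.float64(198.0), np.float64(196.0), np.float64(198.0), np.float64(197.0)]
```

```bash
python3 -m crank '[{"grip":0.03,"x":0,"y":0,"z":-0.02,"yaw":0},{"grip":0.03,"x":0,"y":0,"z":-0.05,"yaw":0},{"grip":0.03,"x":0,"y":0,"z":-0.08,"yaw":0},{"grip":0.03,"x":0.005,"y":0.02,"z":-0.09,"yaw":0.03},{"grip":0.03,"x":0.01,"y":0.05,"z":-0.09,"yaw":0.06}]'
python3 -m crank '[{"grip":0.03,"x":0.008,"y":0.038,"z":0,"yaw":0},{"grip":0.03,"x":0.016,"y":0.076,"z":0,"yaw":0},{"grip":0.03,"x":0.024,"y":0.114,"z":0,"yaw":0},{"grip":0.03,"x":0.032,"y":0.152,"z":0,"yaw":0},{"grip":0.03,"x":0.04,"y":0.19,"z":0,"yaw":0}]'
python3 -m crank '[{"grip":0.03,"x":0.01,"y":0.038,"z":0,"yaw":0},{"grip":0.03,"x":0.018,"y":0.076,"z":0,"yaw":0},{"grip":0.03,"x":0.027,"y":0.11,"z":0,"yaw":0},{"grip":0.03,"x":0.036,"y":0.14,"z":0,"yaw":0},{"grip":0.03,"x":0.036,"y":0.148,"z":0,"yaw":0}]'
python3 -m crank '[{"grip":0.03,"x":0,"y":0,"z":0,"yaw":0},{"grip":0.03,"x":0,"y":0,"z":0,"yaw":0},{"grip":0.03,"x":0,"y":0,"z":0,"yaw":0},{"grip":0.03,"x":0,"y":0,"z":0,"yaw":0},{"grip":0.03,"x":0,"y":0,"z":0,"yaw":0}]'
python3 -c "
from h import *
to(603.6,-207.8,48,-2);snap('top','t1.png')"
```

```text
time_s: 3.85
ee_pos: [526.6, 131.1, 173.3]
ee_rot: [-179.9, -0.4, -1.9]
force: [-0.6, 0.0, -0.5]
gripper_width: 41.6
gripper_force: 19.6
time_s: 4.27
ee_pos: [557.6, -63.7, 169.8]
ee_rot: [180.0, 0.0, -2.0]
force: [0.2, 0.1, -0.0]
gripper_width: 41.5
gripper_force: 19.6
time_s: 4.68
ee_pos: [589.5, -215.8, 169.4]
ee_rot: [179.9, -0.1, -2.2]
force: [0.7, 0.5, -0.9]
gripper_width: 41.3
gripper_force: 19.6
time_s: 5.1
ee_pos: [588.6, -209.5, 170.2]
ee_rot: [-180.0, 0.0, -1.9]
force: [0.4, 0.8, -0.6]
gripper_width: 41.3
gripper_force: 19.6
t 5.1 pos [ 588.6 -209.5  170.2] yaw -1.9 grip 41.3 19.6 F [ 0.4  0.8 -0.6] 
  go x 0.0149 y -0.0022 z 0.1222 yaw 0.0015
```

View pics/t1.png

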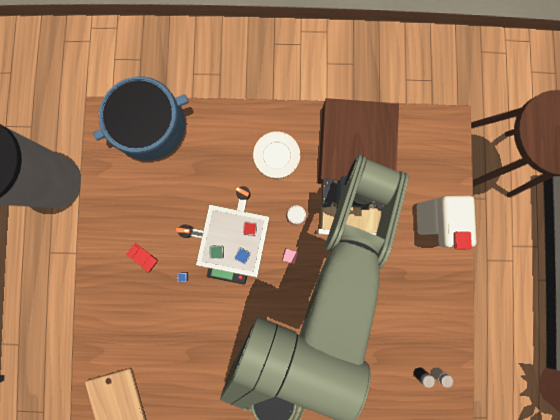

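```bash
python3 -m crank '[{"grip":0.03,"x":0.015,"y":-0.002,"z":0.03,"yaw":0},{"grip":0.03,"x":0.015,"y":-0.002,"z":0.065,"yaw":0},{"grip":0.03,"x":0.015,"y":-0.002,"z":0.095,"yaw":0},{"grip":0.03,"x":0.015,"y":-0.002,"z":0.11,"yaw":0},{"grip":0.03,"x":0.015,"y":-0.002,"z":0.115,"yaw":0}]'
python3 -m crank '[{"grip":0.03,"x":0,"y":0,"z":0.003,"yaw":0},{"grip":0.03,"x":0,"y":0,"z":0.005,"yaw":0},{"grip":0.03,"x":0,"y":0,"z":0.0075,"yaw":0},{"grip":0.03,"x":0,"y":0,"z":0.0075,"yaw":0},{"grip":0.03,"x":0,"y":0,"z":0.0075,"yaw":0}]'
python3 -m crank '[{"grip":0.06,"x":0,"y":0,"z":0,"yaw":0},{"grip":0.06,"x":0,"y":0,"z":0,"yaw":0},{"grip":0.06,"x":0,"y":0,"z":0,"yaw":0},{"grip":0.06,"x":0,"y":0,"z":0,"yaw":0},{"grip":0.06,"x":0,"y":0,"z":-0.01,"yaw":0}]'
python3 -m crank '[{"grip":0.06,"x":0,"y":0,"z":-0.03,"yaw":0},{"grip":0.06,"x":0,"y":0,"z":-0.06,"yaw":0},{"grip":0.065,"x":0,"y":0,"z":-0.09,"yaw":0},{"grip":0.065,"x":-0.01,"y":-0.025,"z":-0.11,"yaw":0},{"grip":0.065,"x":-0.025,"y":-0.06,"z":-0.11,"yaw":0}]'
python3 -m crank '[{"grip":0.065,"x":-0.016,"y":-0.038,"z":0,"yaw":0},{"grip":0.065,"x":-0.032,"y":-0.076,"z":0,"yaw":0},{"grip":0.065,"x":-0.048,"y":-0.114,"z":0,"yaw":0},{"grip":0.065,"x":-0.063,"y":-0.152,"z":0,"yaw":0},{"grip":0.065,"x":-0.078,"y":-0.19,"z":0,"yaw":0}]'
python3 -m crank '[{"grip":0.065,"x":-0.015,"y":-0.038,"z":0,"yaw":0},{"grip":0.065,"x":-0.015,"y":-0.041,"z":0,"yaw":0},{"grip":0.065,"x":-0.015,"y":-0.041,"z":0,"yaw":0},{"grip":0.065,"x":-0.015,"y":-0.041,"z":0,"yaw":0},{"grip":0.065,"x":-0.015,"y":-0.041,"z":0,"yaw":0}]'
python3 -c "
from h import *
to(495.6,87.5,74,-2.5)"
```

```text
time_s: 5.57
ee_pos: [601.7, -208.0, 51.6]
ee_rot: [-179.9, 0.4, -2.0]
force: [-0.5, 0.1, -1.1]
gripper_width: 41.4
gripper_force: 19.6
time_s: 5.98
ee_pos: [604.3, -209.8, 48.6]
ee_rot: [180.0, -0.1, -2.0]
force: [0.6, -0.3, -0.4]
gripper_width: 41.3
gripper_force: 19.6
time_s: 6.4
ee_pos: [602.4, -209.1, 56.0]
ee_rot: [-179.9, 0.2, -2.0]
force: [-0.3, 0.6, -0.2]
gripper_width: 60.0
gripper_force: 0.0
time_s: 6.82
ee_pos: [584.7, -151.1, 173.4]
ee_rot: [179.8, -0.7, -2.2]
force: [1.1, 1.2, 0.2]
gripper_width: 65.0
gripper_force: 0.0
time_s: 7.23
ee_pos: [508.7, 45.5, 168.4]
ee_rot: [-180.0, -0.1, -2.0]
force: [1.1, -0.0, 0.1]
gripper_width: 65.3
gripper_force: 0.0
time_s: 7.65
ee_pos: [496.8, 84.4, 167.8]
ee_rot: [180.0, -0.1, -2.1]
force: [-0.2, -0.2, -0.3]
gripper_width: 65.0
gripper_force: 0.0
t 7.65 pos [496.8  84.4 167.8] yaw -2.1 grip 65.0 0.0 F [-0.2 -0.2 -0.3] 
  go x -0.0013 y -0.0031 z 0.0938 yaw 0.0073
```

```bash
python3 -m crank '[{"grip":0.065,"x":-0.001,"y":-0.003,"z":0.03,"yaw":0.007},{"grip":0.065,"x":-0.001,"y":-0.003,"z":0.055,"yaw":0.007},{"grip":0.065,"x":-0.001,"y":-0.003,"z":0.075,"yaw":0.007},{"grip":0.065,"x":-0.001,"y":-0.003,"z":0.085,"yaw":0.007},{"grip":0.065,"x":-0.001,"y":-0.003,"z":0.093,"yaw":0.007}]'
python3 -m crank '[{"grip":0.03,"x":0,"y":0,"z":0,"yaw":0},{"grip":0.03,"x":0,"y":0,"z":0,"yaw":0},{"grip":0.03,"x":0,"y":0,"z":0,"yaw":0},{"grip":0.03,"x":0,"y":0,"z":0,"yaw":0},{"grip":0.03,"x":0,"y":0,"z":0,"yaw":0}]'
python3 -m crank '[{"grip":0.03,"x":0,"y":0,"z":0,"yaw":0},{"grip":0.03,"x":0,"y":0,"z":-0.02,"yaw":0},{"grip":0.03,"x":0,"y":0,"z":-0.05,"yaw":0},{"grip":0.03,"x":0,"y":0,"z":-0.08,"yaw":0},{"grip":0.03,"x":0.006,"y":0.02,"z":-0.095,"yaw":0}]'
python3 -m crank '[{"grip":0.03,"x":0.011,"y":0.036,"z":0,"yaw":0},{"grip":0.03,"x":0.022,"y":0.072,"z":0,"yaw":0},{"grip":0.03,"x":0.034,"y":0.108,"z":0,"yaw":0},{"grip":0.03,"x":0.046,"y":0.144,"z":0,"yaw":0},{"grip":0.03,"x":0.057,"y":0.18,"z":0,"yaw":0}]'
python3 -m crank '[{"grip":0.03,"x":0.011,"y":0.036,"z":0,"yaw":0},{"grip":0.03,"x":0.022,"y":0.072,"z":0,"yaw":0},{"grip":0.03,"x":0.034,"y":0.108,"z":0,"yaw":0},{"grip":0.03,"x":0.046,"y":0.144,"z":0,"yaw":0},{"grip":0.03,"x":0.057,"y":0.175,"z":0,"yaw":0}]'
python3 -m crank '[{"grip":0.03,"x":0,"y":0.01,"z":0,"yaw":0},{"grip":0.03,"x":0,"y":0.01,"z":0,"yaw":0},{"grip":0.03,"x":0,"y":0.01,"z":0,"yaw":0},{"grip":0.03,"x":0,"y":0.01,"z":0,"yaw":0},{"grip":0.03,"x":0,"y":0.01,"z":0,"yaw":0}]'
python3 -c "
from h import *
to(600.3,-303.7,48,-2)"
```

```text
time_s: 8.07
ee_pos: [495.3, 87.2, 73.3]
ee_rot: [180.0, 0.1, -2.5]
force: [0.5, -0.1, -0.5]
gripper_width: 64.8
gripper_force: 0.0
time_s: 8.48
ee_pos: [496.2, 88.5, 75.5]
ee_rot: [-180.0, -0.2, -2.4]
force: [0.2, 0.4, 1.1]
gripper_width: 41.1
gripper_force: 19.6
time_s: 8.9
ee_pos: [501.1, 70.5, 172.8]
ee_rot: [-179.9, -0.2, -2.3]
force: [1.2, -0.2, -0.6]
gripper_width: 41.1
gripper_force: 19.6
time_s: 9.32
ee_pos: [549.8, -115.5, 169.7]
ee_rot: [-180.0, -0.0, -2.4]
force: [1.1, 0.0, -1.0]
gripper_width: 41.4
gripper_force: 19.6
time_s: 9.73
ee_pos: [599.3, -293.5, 169.3]
ee_rot: [180.0, 0.0, -2.5]
force: [1.4, -0.2, -0.7]
gripper_width: 41.4
gripper_force: 19.6
time_s: 10.15
ee_pos: [598.6, -299.4, 169.7]
ee_rot: [-180.0, 0.0, -2.3]
force: [0.3, 0.5, 0.1]
gripper_width: 41.2
gripper_force: 19.6
t 10.15 pos [ 598.6 -299.4  169.7] yaw -2.3 grip 41.2 19.6 F [0.3 0.5 0.1] 
  go x 0.0019 y 0.0042 z 0.1217 yaw -0.0057
```

```bash
python3 -m crank '[{"grip":0.03,"x":0.002,"y":0.004,"z":0.03,"yaw":0},{"grip":0.03,"x":0.002,"y":0.004,"z":0.065,"yaw":0},{"grip":0.03,"x":0.002,"y":0.004,"z":0.095,"yaw":0},{"grip":0.03,"x":0.002,"y":0.004,"z":0.11,"yaw":0},{"grip":0.03,"x":0.002,"y":0.004,"z":0.115,"yaw":0}]'
python3 -m crank '[{"grip":0.03,"x":0,"y":0,"z":0.003,"yaw":0},{"grip":0.03,"x":0,"y":0,"z":0.005,"yaw":0},{"grip":0.03,"x":0,"y":0,"z":0.007,"yaw":0},{"grip":0.03,"x":0,"y":0,"z":0.007,"yaw":0},{"grip":0.03,"x":0,"y":0,"z":0.007,"yaw":0}]'
python3 -m crank '[{"grip":0.06,"x":0,"y":0,"z":0,"yaw":0},{"grip":0.06,"x":0,"y":0,"z":0,"yaw":0},{"grip":0.06,"x":0,"y":0,"z":0,"yaw":0},{"grip":0.06,"x":0,"y":0,"z":0,"yaw":0},{"grip":0.06,"x":0,"y":0,"z":-0.01,"yaw":0}]'
python3 -m crank '[{"grip":0.06,"x":0,"y":0,"z":-0.03,"yaw":0},{"grip":0.06,"x":0,"y":0,"z":-0.06,"yaw":0},{"grip":0.065,"x":0,"y":0,"z":-0.09,"yaw":0},{"grip":0.065,"x":-0.01,"y":-0.02,"z":-0.11,"yaw":0},{"grip":0.065,"x":-0.02,"y":-0.05,"z":-0.11,"yaw":0}]'
python3 -m crank '[{"grip":0.065,"x":-0.015,"y":-0.037,"z":0,"yaw":0},{"grip":0.065,"x":-0.03,"y":-0.074,"z":0,"yaw":0},{"grip":0.065,"x":-0.045,"y":-0.111,"z":0,"yaw":0},{"grip":0.065,"x":-0.06,"y":-0.148,"z":0,"yaw":0},{"grip":0.065,"x":-0.075,"y":-0.186,"z":0,"yaw":0}]'
python3 -m crank '[{"grip":0.065,"x":-0.015,"y":-0.037,"z":0,"yaw":0},{"grip":0.065,"x":-0.03,"y":-0.074,"z":0,"yaw":0},{"grip":0.065,"x":-0.045,"y":-0.111,"z":0,"yaw":0},{"grip":0.065,"x":-0.06,"y":-0.148,"z":0,"yaw":0},{"grip":0.065,"x":-0.075,"y":-0.186,"z":0,"yaw":0}]'
python3 -m crank '[{"grip":0.065,"x":-0.014,"y":-0.035,"z":0,"yaw":-0.03},{"grip":0.065,"x":-0.027,"y":-0.065,"z":0,"yaw":-0.06},{"grip":0.065,"x":-0.027,"y":-0.065,"z":0,"yaw":-0.09},{"grip":0.065,"x":-0.027,"y":-0.065,"z":0,"yaw":-0.09},{"grip":0.065,"x":-0.027,"y":-0.065,"z":0,"yaw":-0.09}]'
python3 -c "
from h import *
to(420,190.5,83,3.2)"
```

```text
time_s: 10.57
ee_pos: [598.7, -302.7, 51.3]
ee_rot: [-179.8, 0.3, -2.3]
force: [0.3, -0.3, -0.5]
gripper_width: 41.2
gripper_force: 19.6
time_s: 10.98
ee_pos: [601.2, -305.5, 48.6]
ee_rot: [179.9, -0.1, -2.4]
force: [-0.7, -0.1, -1.0]
gripper_width: 41.6
gripper_force: 19.6
time_s: 11.4
ee_pos: [599.4, -304.7, 55.9]
ee_rot: [-179.9, 0.2, -2.4]
force: [0.0, -0.4, -1.4]
gripper_width: 59.8
gripper_force: 0.0
time_s: 11.82
ee_pos: [585.6, -257.4, 173.6]
ee_rot: [179.7, -0.6, -2.6]
force: [1.5, 0.2, 1.0]
gripper_width: 65.1
gripper_force: 0.0
time_s: 12.23
ee_pos: [514.9, -64.1, 168.4]
ee_rot: [180.0, -0.1, -2.5]
force: [0.3, 0.3, 0.7]
gripper_width: 65.2
gripper_force: 0.0
time_s: 12.65
ee_pos: [447.8, 125.0, 168.5]
ee_rot: [-180.0, -0.1, -2.5]
force: [0.8, -0.0, 0.1]
gripper_width: 64.9
gripper_force: 0.0
time_s: 13.07
ee_pos: [424.5, 189.7, 168.0]
ee_rot: [180.0, -0.1, 2.7]
force: [1.3, 0.1, 0.5]
gripper_width: 65.1
gripper_force: 0.0
t 13.07 pos [424.5 189.7 168. ] yaw 2.7 grip 65.1 0.0 F [1.3 0.1 0.5] 
  go x -0.0044 y -0.0010 z 0.0850 yaw -0.0079
```

```bash
python3 -m crank '[{"grip":0.065,"x":-0.0045,"y":-0.001,"z":0.03,"yaw":-0.008},{"grip":0.065,"x":-0.0045,"y":-0.001,"z":0.055,"yaw":-0.008},{"grip":0.065,"x":-0.0045,"y":-0.001,"z":0.07,"yaw":-0.008},{"grip":0.065,"x":-0.0045,"y":-0.001,"z":0.08,"yaw":-0.008},{"grip":0.065,"x":-0.0045,"y":-0.001,"z":0.085,"yaw":-0.008}]'
python3 -m crank '[{"grip":0.03,"x":0,"y":0,"z":0,"yaw":0},{"grip":0.03,"x":0,"y":0,"z":0,"yaw":0},{"grip":0.03,"x":0,"y":0,"z":0,"yaw":0},{"grip":0.03,"x":0,"y":0,"z":0,"yaw":0},{"grip":0.03,"x":0,"y":0,"z":0,"yaw":0}]'
python3 -m crank '[{"grip":0.03,"x":0,"y":0,"z":0,"yaw":0},{"grip":0.03,"x":0,"y":0,"z":-0.02,"yaw":0},{"grip":0.03,"x":0,"y":0,"z":-0.05,"yaw":0},{"grip":0.03,"x":0,"y":0,"z":-0.08,"yaw":0},{"grip":0.03,"x":0.005,"y":0.02,"z":-0.087,"yaw":0}]'
python3 -m crank '[{"grip":0.03,"x":0.009,"y":0.038,"z":0,"yaw":0},{"grip":0.03,"x":0.019,"y":0.076,"z":0,"yaw":0},{"grip":0.03,"x":0.029,"y":0.114,"z":0,"yaw":0},{"grip":0.03,"x":0.038,"y":0.152,"z":0,"yaw":0},{"grip":0.03,"x":0.048,"y":0.19,"z":0,"yaw":0}]'
python3 -m crank '[{"grip":0.03,"x":0.009,"y":0.038,"z":0,"yaw":0},{"grip":0.03,"x":0.019,"y":0.076,"z":0,"yaw":0.03},{"grip":0.03,"x":0.029,"y":0.114,"z":0,"yaw":0.06},{"grip":0.03,"x":0.038,"y":0.152,"z":0,"yaw":0.085},{"grip":0.03,"x":0.0475,"y":0.19,"z":0,"yaw":0.085}]'
python3 -m crank '[{"grip":0.03,"x":0,"y":0,"z":0,"yaw":0},{"grip":0.03,"x":0,"y":0,"z":0,"yaw":0},{"grip":0.03,"x":0,"y":0,"z":0,"yaw":0},{"grip":0.03,"x":0,"y":0,"z":0,"yaw":0},{"grip":0.03,"x":0,"y":0,"z":0,"yaw":0}]'
python3 -c "
from h import *
to(540.7,-205.6,46,-2)"
```

```text
time_s: 13.48
ee_pos: [419.6, 188.9, 81.2]
ee_rot: [179.9, 0.1, 3.0]
force: [0.3, 0.7, 0.3]
gripper_width: 65.3
gripper_force: 0.0
time_s: 13.9
ee_pos: [420.4, 190.3, 83.2]
ee_rot: [-180.0, -0.1, 3.2]
force: [0.1, -1.7, 2.1]
gripper_width: 41.2
gripper_force: 19.7
time_s: 14.32
ee_pos: [428.0, 173.4, 173.8]
ee_rot: [-179.8, -0.5, 3.3]
force: [0.8, 0.4, -1.1]
gripper_width: 40.9
gripper_force: 19.7
time_s: 14.73
ee_pos: [484.4, -18.0, 169.6]
ee_rot: [-180.0, -0.0, 3.2]
force: [1.2, 0.2, -0.4]
gripper_width: 41.1
gripper_force: 19.7
time_s: 15.15
ee_pos: [542.6, -205.2, 169.4]
ee_rot: [-180.0, 0.0, -1.7]
force: [0.6, 0.2, -0.6]
gripper_width: 41.0
gripper_force: 19.7
time_s: 15.57
ee_pos: [542.1, -201.9, 169.6]
ee_rot: [-180.0, 0.0, -1.6]
force: [-0.2, 0.2, 0.0]
gripper_width: 40.5
gripper_force: 19.7
t 15.57 pos [ 542.1 -201.9  169.6] yaw -1.6 grip 40.5 19.7 F [-0.2  0.2  0. ] 
  go x -0.0013 y 0.0037 z 0.1236 yaw 0.0074
```

```bash
python3 -m crank '[{"grip":0.03,"x":-0.001,"y":0.004,"z":0.03,"yaw":0.007},{"grip":0.03,"x":-0.001,"y":0.004,"z":0.065,"yaw":0.007},{"grip":0.03,"x":-0.001,"y":0.004,"z":0.095,"yaw":0.007},{"grip":0.03,"x":-0.001,"y":0.004,"z":0.11,"yaw":0.007},{"grip":0.03,"x":-0.001,"y":0.004,"z":0.115,"yaw":0.007}]'
python3 -m crank '[{"grip":0.03,"x":0,"y":0,"z":0.003,"yaw":0},{"grip":0.03,"x":0,"y":0,"z":0.006,"yaw":0},{"grip":0.03,"x":0,"y":0,"z":0.0085,"yaw":0},{"grip":0.03,"x":0,"y":0,"z":0.0085,"yaw":0},{"grip":0.03,"x":0,"y":0,"z":0.0085,"yaw":0}]'
python3 -m crank '[{"grip":0.06,"x":0,"y":0,"z":0,"yaw":0},{"grip":0.06,"x":0,"y":0,"z":0,"yaw":0},{"grip":0.06,"x":0,"y":0,"z":0,"yaw":0},{"grip":0.06,"x":0,"y":0,"z":0,"yaw":0},{"grip":0.06,"x":0,"y":0,"z":-0.01,"yaw":0}]'
python3 -m crank '[{"grip":0.06,"x":0,"y":0,"z":-0.03,"yaw":0},{"grip":0.06,"x":0,"y":0,"z":-0.06,"yaw":0},{"grip":0.065,"x":0,"y":0,"z":-0.09,"yaw":0},{"grip":0.065,"x":-0.01,"y":-0.02,"z":-0.11,"yaw":0},{"grip":0.065,"x":-0.02,"y":-0.05,"z":-0.11,"yaw":0}]'
python3 -m crank '[{"grip":0.065,"x":-0.016,"y":-0.035,"z":0,"yaw":0},{"grip":0.065,"x":-0.032,"y":-0.07,"z":0,"yaw":0},{"grip":0.065,"x":-0.048,"y":-0.105,"z":0,"yaw":0},{"grip":0.065,"x":-0.064,"y":-0.14,"z":0,"yaw":0},{"grip":0.065,"x":-0.08,"y":-0.175,"z":0,"yaw":0}]'
python3 -m crank '[{"grip":0.065,"x":-0.015,"y":-0.035,"z":0,"yaw":0.11},{"grip":0.065,"x":-0.03,"y":-0.065,"z":0,"yaw":0.22},{"grip":0.065,"x":-0.041,"y":-0.085,"z":0,"yaw":0.33},{"grip":0.065,"x":-0.041,"y":-0.085,"z":0,"yaw":0.45},{"grip":0.065,"x":-0.041,"y":-0.085,"z":0,"yaw":0.45}]'
python3 -c "
from h import *
to(410.2,109,77,-27.8)"
```

```text
time_s: 15.98
ee_pos: [539.3, -205.4, 51.7]
ee_rot: [-179.9, 0.3, -2.0]
force: [-0.1, -1.1, -0.8]
gripper_width: 40.8
gripper_force: 19.7
time_s: 16.4
ee_pos: [541.9, -207.5, 46.9]
ee_rot: [180.0, -0.1, -2.1]
force: [0.6, -0.4, -0.9]
gripper_width: 41.2
gripper_force: 19.7
time_s: 16.82
ee_pos: [540.1, -206.9, 54.7]
ee_rot: [-179.9, 0.2, -2.1]
force: [-0.1, 0.4, 0.0]
gripper_width: 60.0
gripper_force: 0.0
time_s: 17.23
ee_pos: [526.4, -159.0, 171.6]
ee_rot: [179.8, -0.6, -2.2]
force: [1.0, 0.6, 0.4]
gripper_width: 64.9
gripper_force: 0.0
time_s: 17.65
ee_pos: [448.7, 22.5, 166.8]
ee_rot: [-180.0, -0.1, -2.1]
force: [-0.3, 0.4, -0.1]
gripper_width: 64.9
gripper_force: 0.0
time_s: 18.07
ee_pos: [411.2, 108.6, 166.8]
ee_rot: [-180.0, -0.1, -27.8]
force: [1.3, 0.1, -0.1]
gripper_width: 65.1
gripper_force: 0.0
t 18.07 pos [411.2 108.6 166.8] yaw -27.8 grip 65.1 0.0 F [ 1.3  0.1 -0.1] 
  go x -0.0010 y 0.0001 z 0.0898 yaw 0.0000
```

```bash
python3 -m crank '[{"grip":0.065,"x":-0.001,"y":0,"z":0.03,"yaw":0},{"grip":0.065,"x":-0.001,"y":0,"z":0.055,"yaw":0},{"grip":0.065,"x":-0.001,"y":0,"z":0.07,"yaw":0},{"grip":0.065,"x":-0.001,"y":0,"z":0.082,"yaw":0},{"grip":0.065,"x":-0.001,"y":0,"z":0.09,"yaw":0}]'
python3 -m crank '[{"grip":0.03,"x":0,"y":0,"z":0,"yaw":0},{"grip":0.03,"x":0,"y":0,"z":0,"yaw":0},{"grip":0.03,"x":0,"y":0,"z":0,"yaw":0},{"grip":0.03,"x":0,"y":0,"z":0,"yaw":0},{"grip":0.03,"x":0,"y":0,"z":0,"yaw":0}]'
python3 -m crank '[{"grip":0.03,"x":0,"y":0,"z":-0.02,"yaw":0},{"grip":0.03,"x":0,"y":0,"z":-0.05,"yaw":-0.11},{"grip":0.03,"x":0,"y":0,"z":-0.08,"yaw":-0.22},{"grip":0.03,"x":0,"y":0,"z":-0.092,"yaw":-0.33},{"grip":0.03,"x":0,"y":0,"z":-0.092,"yaw":-0.45}]'
python3 -m crank '[{"grip":0.03,"x":0.011,"y":0.031,"z":0,"yaw":0},{"grip":0.03,"x":0.022,"y":0.062,"z":0,"yaw":0},{"grip":0.03,"x":0.033,"y":0.093,"z":0,"yaw":0},{"grip":0.03,"x":0.044,"y":0.124,"z":0,"yaw":0},{"grip":0.03,"x":0.054,"y":0.156,"z":0,"yaw":0}]'
python3 -m crank '[{"grip":0.03,"x":0.011,"y":0.031,"z":0,"yaw":0},{"grip":0.03,"x":0.022,"y":0.062,"z":0,"yaw":0},{"grip":0.03,"x":0.033,"y":0.093,"z":0,"yaw":0},{"grip":0.03,"x":0.044,"y":0.124,"z":0,"yaw":0},{"grip":0.03,"x":0.054,"y":0.156,"z":0,"yaw":0}]'
python3 -m crank '[{"grip":0.03,"x":0.011,"y":0.031,"z":0,"yaw":0},{"grip":0.03,"x":0.022,"y":0.062,"z":0,"yaw":0},{"grip":0.03,"x":0.033,"y":0.094,"z":0,"yaw":0},{"grip":0.03,"x":0.033,"y":0.094,"z":0,"yaw":0},{"grip":0.03,"x":0.033,"y":0.094,"z":0,"yaw":0}]'
python3 -c "
from h import *
to(537.3,-301.6,46,-2)"
```

```text
time_s: 18.48
ee_pos: [410.7, 107.3, 75.1]
ee_rot: [179.9, 0.0, -27.8]
force: [-0.4, 0.2, -0.3]
gripper_width: 65.2
gripper_force: 0.0
time_s: 18.9
ee_pos: [411.5, 108.0, 76.8]
ee_rot: [-179.9, -0.1, -27.8]
force: [0.7, -1.7, 2.3]
gripper_width: 40.5
gripper_force: 19.8
time_s: 19.32
ee_pos: [413.1, 108.5, 171.6]
ee_rot: [-179.9, -0.5, -1.7]
force: [1.0, -0.0, -0.5]
gripper_width: 40.7
gripper_force: 19.7
time_s: 19.73
ee_pos: [459.5, -51.2, 168.4]
ee_rot: [180.0, -0.1, -2.0]
force: [1.5, -0.6, 0.1]
gripper_width: 41.1
gripper_force: 19.7
time_s: 20.15
ee_pos: [507.7, -209.3, 168.3]
ee_rot: [180.0, -0.0, -2.1]
force: [-0.1, -0.1, -0.3]
gripper_width: 40.5
gripper_force: 19.7
time_s: 20.57
ee_pos: [537.0, -304.2, 167.6]
ee_rot: [-180.0, 0.0, -2.2]
force: [-0.5, -0.8, -0.5]
gripper_width: 40.6
gripper_force: 19.7
t 20.57 pos [ 537.  -304.2  167.6] yaw -2.2 grip 40.6 19.7 F [-0.5 -0.8 -0.5] 
  go x 0.0002 y -0.0026 z 0.1216 yaw -0.0034
```

```bash
python3 -m crank '[{"grip":0.03,"x":0,"y":-0.003,"z":0.03,"yaw":0},{"grip":0.03,"x":0,"y":-0.003,"z":0.065,"yaw":0},{"grip":0.03,"x":0,"y":-0.003,"z":0.095,"yaw":0},{"grip":0.03,"x":0,"y":-0.003,"z":0.11,"yaw":0},{"grip":0.03,"x":0,"y":-0.003,"z":0.115,"yaw":0}]'
python3 -m crank '[{"grip":0.03,"x":0,"y":0,"z":0.003,"yaw":0},{"grip":0.03,"x":0,"y":0,"z":0.0065,"yaw":0},{"grip":0.03,"x":0,"y":0,"z":0.0065,"yaw":0},{"grip":0.03,"x":0,"y":0,"z":0.0065,"yaw":0},{"grip":0.03,"x":0,"y":0,"z":0.0065,"yaw":0}]'
python3 -m crank '[{"grip":0.06,"x":0,"y":0,"z":0,"yaw":0},{"grip":0.06,"x":0,"y":0,"z":0,"yaw":0},{"grip":0.06,"x":0,"y":0,"z":0,"yaw":0},{"grip":0.06,"x":0,"y":0,"z":0,"yaw":0},{"grip":0.06,"x":0,"y":0,"z":-0.01,"yaw":0}]'
python3 -m crank '[{"grip":0.06,"x":0,"y":0,"z":-0.03,"yaw":0},{"grip":0.06,"x":0,"y":0,"z":-0.06,"yaw":0},{"grip":0.06,"x":0,"y":0,"z":-0.09,"yaw":0},{"grip":0.0,"x":-0.03,"y":0,"z":-0.11,"yaw":0},{"grip":0.0,"x":-0.06,"y":-0.02,"z":-0.11,"yaw":0}]'
python3 -m crank '[{"grip":0.0,"x":-0.025,"y":-0.03,"z":0,"yaw":0},{"grip":0.0,"x":-0.05,"y":-0.06,"z":0,"yaw":0},{"grip":0.0,"x":-0.075,"y":-0.09,"z":0,"yaw":0},{"grip":0.0,"x":-0.1,"y":-0.12,"z":0,"yaw":0},{"grip":0.0,"x":-0.12,"y":-0.15,"z":0,"yaw":0}]'
python3 - <<'E'
from h import *
to(410,-249,62,-2)
im=snap('top','t2.png');s=snap('side','s2.png')
a=cv2.resize(im[160:290,170:400],None,fx=3.4,fy=3.4,interpolation=cv2.INTER_CUBIC)
cv2.imwrite('pics/c3.png',a[:,:,::-1])
E
```

```text
time_s: 20.98
ee_pos: [534.8, -297.3, 50.0]
ee_rot: [-179.8, 0.3, -2.0]
force: [-0.8, 0.3, -0.4]
gripper_width: 41.0
gripper_force: 19.7
time_s: 21.4
ee_pos: [537.8, -300.1, 47.7]
ee_rot: [179.9, -0.1, -2.1]
force: [-0.8, -0.6, -1.7]
gripper_width: 40.9
gripper_force: 19.7
time_s: 21.82
ee_pos: [535.9, -299.2, 55.1]
ee_rot: [-179.9, 0.2, -2.1]
force: [-0.2, -0.5, -0.9]
gripper_width: 60.1
gripper_force: 0.0
time_s: 22.23
ee_pos: [481.1, -281.6, 171.9]
ee_rot: [179.6, -0.6, -2.1]
force: [0.6, -0.2, 0.6]
gripper_width: 49.7
gripper_force: 0.0
time_s: 22.65
ee_pos: [361.3, -122.2, 167.0]
ee_rot: [180.0, -0.0, -2.1]
force: [0.6, 0.6, 0.6]
gripper_width: 16.2
gripper_force: 0.0
t 22.65 pos [ 361.3 -122.2  167. ] yaw -2.1 grip 16.2 0.0 F [0.6 0.6 0.6] 
  go x 0.0534 y 0.1249 z 0.1050 yaw -0.0024
```

View pics/c3.png

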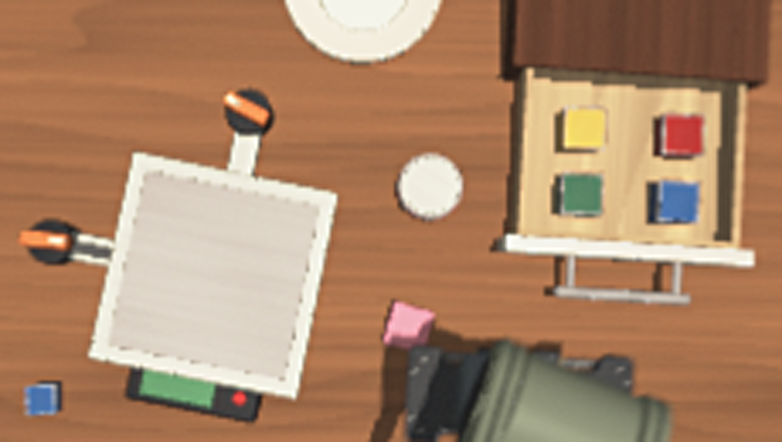

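All four tins stand in the drawer (crop c3: yellow (583,130), red (680,135), green (580,195), blue (673,201)), the platform is empty, and nothing else has moved. Now I'll shut the drawer with the closed fingers against the handle.

```bash
python3 -m crank '[{"grip":0.0,"x":0.005,"y":0.035,"z":0,"yaw":0},{"grip":0.0,"x":0.015,"y":0.07,"z":0,"yaw":0},{"grip":0.0,"x":0.03,"y":0.1,"z":0,"yaw":0},{"grip":0.0,"x":0.04,"y":0.125,"z":0.01,"yaw":0},{"grip":0.0,"x":0.04,"y":0.125,"z":0.04,"yaw":0}]'
python3 -m crank '[{"grip":0.0,"x":0,"y":0,"z":0.03,"yaw":0},{"grip":0.0,"x":0,"y":0,"z":0.055,"yaw":0},{"grip":0.0,"x":0,"y":0,"z":0.065,"yaw":0},{"grip":0.0,"x":0.01,"y":0,"z":0.065,"yaw":0},{"grip":0.0,"x":0.018,"y":0,"z":0.065,"yaw":0}]'
python3 -m crank '[{"grip":0.0,"x":0.006,"y":0,"z":0,"yaw":0},{"grip":0.0,"x":0.014,"y":0,"z":0,"yaw":0},{"grip":0.0,"x":0.022,"y":0,"z":0,"yaw":0},{"grip":0.0,"x":0.030,"y":0,"z":0,"yaw":0},{"grip":0.0,"x":0.038,"y":0,"z":0,"yaw":0}]'
python3 -m crank '[{"grip":0.0,"x":0.008,"y":0,"z":0,"yaw":0},{"grip":0.0,"x":0.016,"y":0,"z":0,"yaw":0},{"grip":0.0,"x":0.024,"y":0,"z":0,"yaw":0},{"grip":0.0,"x":0.032,"y":0,"z":0,"yaw":0},{"grip":0.0,"x":0.04,"y":0,"z":0,"yaw":0}]'
python3 -m crank '[{"grip":0.0,"x":0.008,"y":0,"z":0,"yaw":0},{"grip":0.0,"x":0.016,"y":0,"z":0,"yaw":0},{"grip":0.0,"x":0.024,"y":0,"z":0,"yaw":0},{"grip":0.0,"x":0.032,"y":0,"z":0,"yaw":0},{"grip":0.0,"x":0.04,"y":0,"z":0,"yaw":0}]'
```

```text
time_s: 23.17
ee_pos: [405.0, -257.3, 130.3]
ee_rot: [179.4, -0.8, -2.2]
force: [0.7, -0.2, 0.4]
gripper_width: 0.4
gripper_force: 0.0
time_s: 23.58
ee_pos: [418.3, -251.4, 61.8]
ee_rot: [180.0, -0.1, -2.1]
force: [-0.6, -0.4, 0.1]
gripper_width: 0.6
gripper_force: 0.0
time_s: 24.0
ee_pos: [456.1, -252.1, 62.2]
ee_rot: [180.0, -0.1, -2.1]
force: [-1.1, -1.0, 0.5]
gripper_width: 0.6
gripper_force: 0.7
time_s: 24.42
ee_pos: [495.6, -253.3, 61.5]
ee_rot: [180.0, 0.0, -2.1]
force: [-1.1, -1.1, 0.8]
gripper_width: 0.4
gripper_force: 0.7
time_s: 24.83
ee_pos: [535.5, -254.8, 61.3]
ee_rot: [180.0, 0.0, -2.1]
force: [-2.0, -1.4, -0.3]
gripper_width: 0.3
gripper_force: 0.7
```

```bash
python3 -m crank '[{"grip":0.0,"x":0.006,"y":0,"z":0,"yaw":0},{"grip":0.0,"x":0.012,"y":0,"z":0,"yaw":0},{"grip":0.0,"x":0.018,"y":0,"z":0,"yaw":0},{"grip":0.0,"x":0.023,"y":0,"z":0,"yaw":0},{"grip":0.0,"x":0.028,"y":0,"z":0,"yaw":0}]'
python3 -m crank '[{"grip":0.0,"x":0.002,"y":0,"z":0,"yaw":0},{"grip":0.0,"x":0.004,"y":0,"z":0,"yaw":0},{"grip":0.0,"x":0.006,"y":0,"z":0,"yaw":0},{"grip":0.0,"x":0.008,"y":0,"z":0,"yaw":0},{"grip":0.0,"x":0.01,"y":0,"z":0,"yaw":0}]'
```

```text
time_s: 25.25
ee_pos: [563.1, -255.8, 61.4]
ee_rot: [180.0, 0.0, -2.1]
force: [-0.9, 0.2, 0.2]
gripper_width: 0.6
gripper_force: 0.6
time_s: 25.67
ee_pos: [572.7, -256.1, 61.5]
ee_rot: [-180.0, 0.0, -2.1]
force: [-0.7, -0.8, -0.8]
gripper_width: 0.6
gripper_force: 0.6
```

```bash
python3 -m crank '[{"grip":0.0,"x":0.001,"y":0,"z":0,"yaw":0},{"grip":0.0,"x":0.003,"y":0,"z":0,"yaw":0},{"grip":0.0,"x":0.005,"y":0,"z":0,"yaw":0},{"grip":0.0,"x":0.006,"y":0,"z":0,"yaw":0},{"grip":0.0,"x":0.006,"y":0,"z":0,"yaw":0}]'
python3 -m crank '[{"grip":0.0,"x":0.001,"y":0,"z":0,"yaw":0},{"grip":0.0,"x":0.002,"y":0,"z":0,"yaw":0},{"grip":0.0,"x":0.003,"y":0,"z":0,"yaw":0},{"grip":0.0,"x":0.004,"y":0,"z":0,"yaw":0},{"grip":0.0,"x":0.004,"y":0,"z":0,"yaw":0}]'
```

```text
time_s: 26.08
ee_pos: [577.9, -256.3, 61.4]
ee_rot: [-180.0, 0.1, -2.1]
force: [-4.6, -0.3, 2.3]
gripper_width: 0.5
gripper_force: 2.2
time_s: 26.5
ee_pos: [578.1, -256.4, 61.4]
ee_rot: [-179.9, 0.6, -2.0]
force: [-13.6, -1.1, 8.4]
gripper_width: 0.6
gripper_force: 6.8
```

The drawer hit its stop (14 N at x=578). Backing off, then measuring the knobs.

```bash
python3 -m crank '[{"grip":0.0,"x":-0.02,"y":0,"z":0,"yaw":0},{"grip":0.0,"x":-0.05,"y":0,"z":0,"yaw":0},{"grip":0.0,"x":-0.08,"y":0,"z":-0.02,"yaw":0},{"grip":0.0,"x":-0.1,"y":0,"z":-0.055,"yaw":0},{"grip":0.0,"x":-0.11,"y":0,"z":-0.095,"yaw":0}]'
python3 -m crank '[{"grip":0.04,"x":-0.03,"y":0,"z":-0.02,"yaw":0},{"grip":0.04,"x":-0.06,"y":0,"z":-0.02,"yaw":0},{"grip":0.04,"x":-0.09,"y":0,"z":-0.02,"yaw":0},{"grip":0.04,"x":-0.1,"y":0,"z":-0.02,"yaw":0},{"grip":0.04,"x":-0.1,"y":0,"z":-0.02,"yaw":0}]'
cat >> h.py <<'E'
HUE['orange']=[(4,22)]
def knob(im,n,ctr,z=84,r=12,s=120,v=225):
    box=(ctr[0]-r,ctr[1]-r,ctr[0]+r,ctr[1]+r)
    m=mask(up(im,box),'orange',s=s,v=v); return rectof(big(m),box,n,z)
E
python3 - <<'E'
from h import *
to(612,114,170,62)
im=snap('top','t3.png');s=snap('side','s3.png')
for nm,c in [('rear',(243,192)),('left',(184,231))]:
    for z in (84,): 
        for v in (210,230):
            r=knob(im,'top',c,z,v=v);print(nm,v,np.round(r[0],1),np.round(r[1],1),round(r[2],1))
a=cv2.resize(im[178:248,168:260],None,fx=4.2,fy=5,interpolation=cv2.INTER_CUBIC)
b=cv2.resize(s[220:320,205:300],None,fx=4,fy=3.5,interpolation=cv2.INTER_CUBIC)
d=cv2.resize(im[90:260,310:400],None,fx=2,fy=2.06)
cv2.imwrite('pics/c4.png',np.hstack([a[:350],b,np.ascontiguousarray(d[:350])])[:,:800,::-1] if 0 else np.hstack([cv2.resize(a,(300,350)),cv2.resize(b,(320,350)),cv2.resize(d,(180,350))])[:,:,::-1])
E
```

```text
time_s: 26.92
ee_pos: [469.6, -251.2, 155.5]
ee_rot: [-179.8, 0.3, -2.1]
force: [1.1, -0.4, 0.0]
gripper_width: 0.7
gripper_force: 0.0
time_s: 27.33
ee_pos: [371.6, -248.6, 176.9]
ee_rot: [180.0, -0.1, -2.2]
force: [1.4, -0.1, -1.0]
gripper_width: 30.9
gripper_force: 0.0
t 27.33 pos [ 371.6 -248.6  176.9] yaw -2.2 grip 30.9 0.0 F [ 1.4 -0.1 -1. ] 
  go x 0.2265 y -0.3714 z 0.0069 yaw -1.1201
rear 210 [613.9 116.1] [44.4 13.5] 61.3
rear 230 [613.4 115.5] [41.9 11.7] 61.5
left 210 [486.2 302.2] [44.  12.8] 86.1
left 230 [486.4 301.7] [41.3 11.5] 85.5
```

View pics/c4.png

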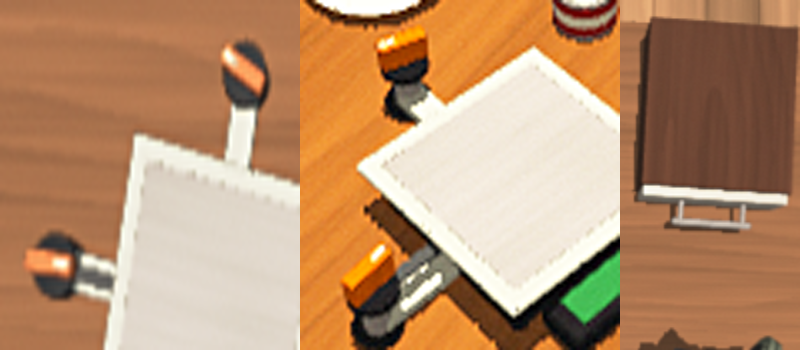

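The drawer is shut (chest front flush, handle only). The knob bars measure 44 x 13 mm as specified: rear at (613.7,115.8) with yaw 61.4°, left at (486.3,302) with yaw 85.8°. The marks fit tilt = 0.04·knob, so the bars should end up along the platform x axis (-10.4°). Moving to the rear knob.

```bash
python3 -m crank '[{"grip":0.04,"x":0,"y":0,"z":0,"yaw":-0.12},{"grip":0.04,"x":0,"y":0,"z":0,"yaw":-0.24},{"grip":0.04,"x":0,"y":0,"z":0,"yaw":-0.36},{"grip":0.04,"x":0,"y":0,"z":0,"yaw":-0.48},{"grip":0.04,"x":0,"y":0,"z":0,"yaw":-0.6}]'
python3 -m crank '[{"grip":0.04,"x":0,"y":0,"z":0,"yaw":-0.12},{"grip":0.04,"x":0,"y":0,"z":0,"yaw":-0.24},{"grip":0.04,"x":0,"y":0,"z":0,"yaw":-0.36},{"grip":0.04,"x":0,"y":0,"z":0,"yaw":-0.48},{"grip":0.04,"x":0,"y":0,"z":0,"yaw":-0.51}]'
python3 -m crank '[{"grip":0.04,"x":0.03,"y":0.002,"z":0,"yaw":0},{"grip":0.04,"x":0.06,"y":0.005,"z":0,"yaw":0},{"grip":0.04,"x":0.09,"y":0.008,"z":0,"yaw":0},{"grip":0.04,"x":0.12,"y":0.01,"z":0,"yaw":0},{"grip":0.04,"x":0.15,"y":0.013,"z":0,"yaw":0}]'
python3 -m crank '[{"grip":0.04,"x":0.03,"y":0.002,"z":0,"yaw":0},{"grip":0.04,"x":0.06,"y":0.005,"z":0,"yaw":0},{"grip":0.04,"x":0.09,"y":0.008,"z":0,"yaw":0},{"grip":0.04,"x":0.12,"y":0.01,"z":0,"yaw":0},{"grip":0.04,"x":0.15,"y":0.013,"z":0,"yaw":0}]'
python3 -m crank '[{"grip":0.04,"x":0.03,"y":0.002,"z":0,"yaw":0},{"grip":0.04,"x":0.06,"y":0.005,"z":0,"yaw":0},{"grip":0.04,"x":0.09,"y":0.008,"z":0,"yaw":0},{"grip":0.04,"x":0.12,"y":0.01,"z":0,"yaw":0},{"grip":0.04,"x":0.134,"y":0.012,"z":0,"yaw":0}]'
python3 -m crank '[{"grip":0.04,"x":0,"y":0,"z":0.03,"yaw":0},{"grip":0.04,"x":0,"y":0,"z":0.05,"yaw":0},{"grip":0.04,"x":0,"y":0,"z":0.06,"yaw":0},{"grip":0.04,"x":0,"y":0,"z":0.06,"yaw":0},{"grip":0.04,"x":0,"y":0,"z":0.06,"yaw":0}]'
python3 -c "
from h import *
to(613.7,115.8,75,61.4)"
```

```text
time_s: 27.85
ee_pos: [375.2, -249.3, 176.2]
ee_rot: [179.9, -0.1, 32.7]
force: [0.2, -0.6, 0.1]
gripper_width: 40.0
gripper_force: 0.0
time_s: 28.27
ee_pos: [375.1, -249.3, 176.2]
ee_rot: [179.9, -0.0, 61.8]
force: [0.7, -0.4, 0.1]
gripper_width: 40.3
gripper_force: 0.0
time_s: 28.68
ee_pos: [458.6, -121.6, 176.2]
ee_rot: [179.9, -0.0, 61.6]
force: [-0.0, -0.5, -0.3]
gripper_width: 39.9
gripper_force: 0.0
time_s: 29.1
ee_pos: [541.4, 5.0, 175.9]
ee_rot: [180.0, -0.1, 61.6]
force: [-0.1, -0.2, 0.6]
gripper_width: 40.2
gripper_force: 0.0
time_s: 29.52
ee_pos: [616.5, 119.2, 175.3]
ee_rot: [180.0, -0.2, 61.7]
force: [1.6, -0.5, 0.1]
gripper_width: 40.1
gripper_force: 0.0
time_s: 29.93
ee_pos: [614.0, 115.1, 116.0]
ee_rot: [-180.0, -0.0, 61.5]
force: [1.3, 0.3, 0.3]
gripper_width: 39.9
gripper_force: 0.0
t 29.93 pos [614.  115.1 116. ] yaw 61.5 grip 39.9 0.0 F [1.3 0.3 0.3] 
  go x 0.0005 y -0.0006 z 0.0410 yaw 0.0024
```

```bash
python3 -m crank '[{"grip":0.04,"x":0,"y":0,"z":0.015,"yaw":0},{"grip":0.04,"x":0,"y":0,"z":0.028,"yaw":0},{"grip":0.04,"x":0,"y":0,"z":0.036,"yaw":0},{"grip":0.04,"x":0,"y":0,"z":0.041,"yaw":0},{"grip":0.005,"x":0,"y":0,"z":0.041,"yaw":0}]' 20
python3 -m crank '[{"grip":0.005,"x":0,"y":0,"z":0,"yaw":0},{"grip":0.005,"x":0,"y":0,"z":0,"yaw":0},{"grip":0.005,"x":0,"y":0,"z":0,"yaw":0},{"grip":0.005,"x":0,"y":0,"z":0,"yaw":0},{"grip":0.005,"x":0,"y":0,"z":0,"yaw":0.02}]'
python3 -m crank '[{"grip":0.005,"x":0,"y":0,"z":0,"yaw":0.08},{"grip":0.005,"x":0,"y":0,"z":0,"yaw":0.16},{"grip":0.005,"x":0,"y":0,"z":0,"yaw":0.24},{"grip":0.005,"x":0,"y":0,"z":0,"yaw":0.32},{"grip":0.005,"x":0,"y":0,"z":0,"yaw":0.4}]'
python3 -m crank '[{"grip":0.005,"x":0,"y":0,"z":0,"yaw":0.08},{"grip":0.005,"x":0,"y":0,"z":0,"yaw":0.16},{"grip":0.005,"x":0,"y":0,"z":0,"yaw":0.24},{"grip":0.005,"x":0,"y":0,"z":0,"yaw":0.32},{"grip":0.005,"x":0,"y":0,"z":0,"yaw":0.4}]'
python3 -m crank '[{"grip":0.005,"x":0,"y":0,"z":0,"yaw":0.08},{"grip":0.005,"x":0,"y":0,"z":0,"yaw":0.16},{"grip":0.005,"x":0,"y":0,"z":0,"yaw":0.24},{"grip":0.005,"x":0,"y":0,"z":0,"yaw":0.32},{"grip":0.005,"x":0,"y":0,"z":0,"yaw":0.4}]'
python3 -c "
from h import *
to(613.7,115.8,75,-10.4)"
```

```text
time_s: 30.35
ee_pos: [613.3, 114.4, 75.3]
ee_rot: [-180.0, 0.0, 61.5]
force: [0.2, -0.2, 0.1]
gripper_width: 36.0
gripper_force: 0.0
time_s: 30.77
ee_pos: [613.7, 114.5, 76.3]
ee_rot: [179.9, -0.0, 60.3]
force: [-0.2, -0.1, 3.4]
gripper_width: 12.7
gripper_force: 20.0
time_s: 31.18
ee_pos: [613.8, 114.4, 76.3]
ee_rot: [179.9, -0.1, 37.2]
force: [-0.3, -0.9, 2.6]
gripper_width: 12.6
gripper_force: 20.0
time_s: 31.6
ee_pos: [613.9, 114.3, 76.3]
ee_rot: [179.9, -0.1, 14.3]
force: [-0.2, -1.1, 3.0]
gripper_width: 12.5
gripper_force: 20.0
time_s: 32.02
ee_pos: [613.8, 114.1, 76.3]
ee_rot: [180.0, -0.1, -8.6]
force: [0.8, -1.3, 2.1]
gripper_width: 12.9
gripper_force: 20.0
t 32.02 pos [613.8 114.1  76.3] yaw -8.6 grip 12.9 20.0 F [ 0.8 -1.3  2.1] 
  go x -0.0004 y -0.0017 z 0.0013 yaw 0.0311
```

```bash
python3 -m crank '[{"grip":0.005,"x":0,"y":0,"z":0,"yaw":0.03},{"grip":0.005,"x":0,"y":0,"z":0,"yaw":0.03},{"grip":0.04,"x":0,"y":0,"z":0,"yaw":0.03},{"grip":0.04,"x":0,"y":0,"z":0,"yaw":0.03},{"grip":0.04,"x":0,"y":0,"z":0,"yaw":0.03}]'
python3 -m crank '[{"grip":0.04,"x":0,"y":0,"z":-0.02,"yaw":0},{"grip":0.04,"x":0,"y":0,"z":-0.05,"yaw":0},{"grip":0.04,"x":0,"y":0,"z":-0.08,"yaw":0},{"grip":0.04,"x":-0.01,"y":-0.01,"z":-0.1,"yaw":0},{"grip":0.04,"x":-0.03,"y":-0.03,"z":-0.1,"yaw":0}]'
python3 -m crank '[{"grip":0.04,"x":-0.026,"y":-0.026,"z":0,"yaw":0},{"grip":0.04,"x":-0.052,"y":-0.052,"z":0,"yaw":0},{"grip":0.04,"x":-0.078,"y":-0.078,"z":0,"yaw":0},{"grip":0.04,"x":-0.104,"y":-0.104,"z":0,"yaw":0},{"grip":0.04,"x":-0.13,"y":-0.13,"z":0,"yaw":0}]'
python3 -m crank '[{"grip":0.04,"x":0,"y":0,"z":0,"yaw":-0.11},{"grip":0.04,"x":0,"y":0,"z":0,"yaw":-0.22},{"grip":0.04,"x":0,"y":0,"z":0,"yaw":-0.33},{"grip":0.04,"x":0,"y":0,"z":0,"yaw":-0.44},{"grip":0.04,"x":0,"y":0,"z":0,"yaw":-0.56}]'
python3 -m crank '[{"grip":0.04,"x":0,"y":0,"z":0,"yaw":-0.11},{"grip":0.04,"x":0,"y":0,"z":0,"yaw":-0.22},{"grip":0.04,"x":0,"y":0,"z":0,"yaw":-0.33},{"grip":0.04,"x":0,"y":0,"z":0,"yaw":-0.44},{"grip":0.04,"x":0,"y":0,"z":0,"yaw":-0.56}]'
python3 -m crank '[{"grip":0.04,"x":0,"y":0,"z":0,"yaw":-0.11},{"grip":0.04,"x":0,"y":0,"z":0,"yaw":-0.22},{"grip":0.04,"x":0,"y":0,"z":0,"yaw":-0.33},{"grip":0.04,"x":0,"y":0,"z":0,"yaw":-0.44},{"grip":0.04,"x":0,"y":0,"z":0,"yaw":-0.56}]'
python3 -c "
from h import *
to(484.8,301.5,115,85.8)"
```

```text
time_s: 32.43
ee_pos: [612.9, 114.6, 75.1]
ee_rot: [180.0, 0.0, -10.1]
force: [-0.3, -0.1, 0.4]
gripper_width: 29.8
gripper_force: 0.0
time_s: 32.85
ee_pos: [592.7, 148.6, 180.3]
ee_rot: [-179.8, -0.6, -10.3]
force: [1.4, 0.8, 0.2]
gripper_width: 40.4
gripper_force: 0.0
time_s: 33.27
ee_pos: [482.3, 301.3, 175.2]
ee_rot: [180.0, 0.0, -10.1]
force: [0.3, 0.6, 0.5]
gripper_width: 40.2
gripper_force: 0.0
time_s: 33.68
ee_pos: [483.3, 300.3, 175.1]
ee_rot: [-180.0, 0.0, 22.4]
force: [0.0, 0.3, 0.4]
gripper_width: 39.9
gripper_force: 0.0
time_s: 34.1
ee_pos: [483.4, 300.1, 175.1]
ee_rot: [-180.0, 0.0, 54.4]
force: [-0.3, 0.6, 0.2]
gripper_width: 40.1
gripper_force: 0.0
time_s: 34.52
ee_pos: [483.4, 300.1, 175.1]
ee_rot: [-180.0, 0.0, 86.5]
force: [-0.5, 0.5, 1.0]
gripper_width: 40.0
gripper_force: 0.0
t 34.52 pos [483.4 300.1 175.1] yaw 86.5 grip 40.0 0.0 F [-0.5  0.5  1. ] 
  go x 0.0015 y 0.0013 z 0.0601 yaw 0.0122
```

```bash
python3 -m crank '[{"grip":0.04,"x":0.0015,"y":0.001,"z":0.03,"yaw":0.012},{"grip":0.04,"x":0.0015,"y":0.001,"z":0.055,"yaw":0.012},{"grip":0.04,"x":0.0015,"y":0.001,"z":0.08,"yaw":0.012},{"grip":0.04,"x":0.0015,"y":0.001,"z":0.092,"yaw":0.012},{"grip":0.04,"x":0.0015,"y":0.001,"z":0.1,"yaw":0.012}]' 20
python3 -m crank '[{"grip":0.005,"x":0,"y":0,"z":0,"yaw":0},{"grip":0.005,"x":0,"y":0,"z":0,"yaw":0},{"grip":0.005,"x":0,"y":0,"z":0,"yaw":0},{"grip":0.005,"x":0,"y":0,"z":0,"yaw":0},{"grip":0.005,"x":0,"y":0,"z":0,"yaw":-0.063}]'
python3 -m crank '[{"grip":0.005,"x":0,"y":0,"z":0,"yaw":-0.09},{"grip":0.005,"x":0,"y":0,"z":0,"yaw":-0.18},{"grip":0.005,"x":0,"y":0,"z":0,"yaw":-0.27},{"grip":0.005,"x":0,"y":0,"z":0,"yaw":-0.36},{"grip":0.005,"x":0,"y":0,"z":0,"yaw":-0.45}]'
python3 -m crank '[{"grip":0.005,"x":0,"y":0,"z":0,"yaw":-0.09},{"grip":0.005,"x":0,"y":0,"z":0,"yaw":-0.18},{"grip":0.005,"x":0,"y":0,"z":0,"yaw":-0.27},{"grip":0.005,"x":0,"y":0,"z":0,"yaw":-0.36},{"grip":0.005,"x":0,"y":0,"z":0,"yaw":-0.45}]'
python3 -m crank '[{"grip":0.005,"x":0,"y":0,"z":0,"yaw":-0.1},{"grip":0.005,"x":0,"y":0,"z":0,"yaw":-0.2},{"grip":0.005,"x":0,"y":0,"z":0,"yaw":-0.3},{"grip":0.005,"x":0,"y":0,"z":0,"yaw":-0.4},{"grip":0.005,"x":0,"y":0,"z":0,"yaw":-0.5}]'
python3 -m crank '[{"grip":0.005,"x":0,"y":0,"z":0,"yaw":0},{"grip":0.005,"x":0,"y":0,"z":0,"yaw":0},{"grip":0.005,"x":0,"y":0,"z":0,"yaw":0},{"grip":0.005,"x":0,"y":0,"z":0,"yaw":0},{"grip":0.005,"x":0,"y":0,"z":0,"yaw":0}]'
python3 -c "
from h import *
to(484.8,301.5,75,169.6)"
```

```text
time_s: 34.93
ee_pos: [483.6, 300.9, 73.2]
ee_rot: [-179.8, 0.1, 85.5]
force: [0.3, 0.1, -0.2]
gripper_width: 40.1
gripper_force: 0.0
time_s: 35.35
ee_pos: [484.9, 302.0, 76.5]
ee_rot: [180.0, -0.1, 89.1]
force: [-1.7, 1.7, -0.1]
gripper_width: 12.9
gripper_force: 20.0
time_s: 35.77
ee_pos: [484.3, 301.8, 76.3]
ee_rot: [-180.0, -0.1, 115.1]
force: [-1.7, 1.4, 0.4]
gripper_width: 12.9
gripper_force: 20.0
time_s: 36.18
ee_pos: [483.7, 301.3, 76.1]
ee_rot: [-179.9, -0.1, 140.9]
force: [-1.7, -0.7, 1.1]
gripper_width: 12.8
gripper_force: 20.0
time_s: 36.6
ee_pos: [483.2, 300.4, 75.9]
ee_rot: [-179.8, -0.2, 169.6]
force: [-3.4, -3.1, 0.7]
gripper_width: 12.9
gripper_force: 20.0
time_s: 37.02
ee_pos: [483.8, 300.3, 75.6]
ee_rot: [-179.8, -0.1, 169.2]
force: [-3.4, -4.9, 2.3]
gripper_width: 13.0
gripper_force: 20.0
t 37.02 pos [483.8 300.3  75.6] yaw 169.2 grip 13.0 20.0 F [-3.4 -4.9  2.3] 
  go x -0.0007 y 0.0014 z 0.0006 yaw -0.0072
```

```bash
python3 -m crank '[{"grip":0.005,"x":0,"y":0,"z":0,"yaw":-0.005},{"grip":0.04,"x":0,"y":0,"z":0,"yaw":-0.005},{"grip":0.04,"x":0,"y":0,"z":0,"yaw":-0.005},{"grip":0.04,"x":0,"y":0,"z":0,"yaw":-0.005},{"grip":0.04,"x":0,"y":0,"z":-0.01,"yaw":-0.005}]'
python3 -m crank '[{"grip":0.08,"x":0,"y":0,"z":-0.03,"yaw":0},{"grip":0.08,"x":0,"y":0,"z":-0.06,"yaw":0},{"grip":0.08,"x":0,"y":0,"z":-0.09,"yaw":0},{"grip":0.08,"x":0,"y":-0.02,"z":-0.1,"yaw":0},{"grip":0.08,"x":-0.003,"y":-0.05,"z":-0.1,"yaw":0}]'
python3 -m crank '[{"grip":0.08,"x":-0.003,"y":-0.036,"z":0,"yaw":0},{"grip":0.08,"x":-0.006,"y":-0.072,"z":0,"yaw":0},{"grip":0.08,"x":-0.009,"y":-0.108,"z":0,"yaw":0},{"grip":0.08,"x":-0.012,"y":-0.144,"z":0,"yaw":0},{"grip":0.08,"x":-0.015,"y":-0.18,"z":0,"yaw":0}]'
python3 -m crank '[{"grip":0.08,"x":-0.003,"y":-0.036,"z":0,"yaw":0},{"grip":0.08,"x":-0.006,"y":-0.072,"z":0,"yaw":0},{"grip":0.08,"x":-0.009,"y":-0.108,"z":0,"yaw":0},{"grip":0.08,"x":-0.012,"y":-0.144,"z":0,"yaw":0},{"grip":0.08,"x":-0.015,"y":-0.18,"z":0,"yaw":0}]'
python3 -m crank '[{"grip":0.08,"x":-0.003,"y":-0.036,"z":0,"yaw":0.11},{"grip":0.08,"x":-0.006,"y":-0.072,"z":0,"yaw":0.22},{"grip":0.08,"x":-0.006,"y":-0.108,"z":0,"yaw":0.33},{"grip":0.08,"x":-0.006,"y":-0.13,"z":0,"yaw":0.44},{"grip":0.08,"x":-0.006,"y":-0.13,"z":0,"yaw":0.55}]'
python3 - <<'E'
from h import *
to(545,-60,170,84)
im=snap('top','t4.png');s=snap('side','s4.png')
for nm,c in [('rear',(243,192)),('left',(184,231))]:
    r=knob(im,'top',c,84,v=210);print(nm,np.round(r[0],1),np.round(r[1],1),round(r[2],1))
box=(285,202,310,227); g=cv2.cvtColor(up(im,box),cv2.COLOR_RGB2HSV)
m=big(((g[:,:,1]<80)&(g[:,:,2]>150)).astype(np.uint8)); r=rectof(m,box,'top',46); print('can',np.round(r[0],1),np.round(r[1],1))
a=cv2.resize(im[185:290,175:280],(400,400),interpolation=cv2.INTER_CUBIC)
b=cv2.resize(s[220:325,215:335],(400,400),interpolation=cv2.INTER_CUBIC)
cv2.imwrite('pics/c5.png',np.hstack([a,b])[:,:,::-1])
E
```

```text
time_s: 37.43
ee_pos: [484.4, 301.4, 84.5]
ee_rot: [-179.9, -0.1, 169.5]
force: [-1.4, -0.7, -0.5]
gripper_width: 36.9
gripper_force: 0.0
time_s: 37.85
ee_pos: [481.3, 254.4, 190.0]
ee_rot: [179.6, 0.5, 169.7]
force: [0.8, 0.2, -0.4]
gripper_width: 70.3
gripper_force: 0.0
time_s: 38.27
ee_pos: [461.1, 70.7, 186.6]
ee_rot: [180.0, 0.1, 169.6]
force: [0.7, -1.1, 0.4]
gripper_width: 79.7
gripper_force: 0.0
time_s: 38.68
ee_pos: [443.3, -109.5, 186.7]
ee_rot: [-180.0, 0.2, 169.6]
force: [0.1, 0.0, -0.5]
gripper_width: 80.0
gripper_force: 0.0
time_s: 39.1
ee_pos: [425.7, -240.9, 186.5]
ee_rot: [-180.0, 0.2, 137.5]
force: [-0.6, -0.5, -0.3]
gripper_width: 79.9
gripper_force: 0.0
t 39.1 pos [ 425.7 -240.9  186.5] yaw 137.5 grip 79.9 0.0 F [-0.6 -0.5 -0.3] 
  go x 0.0343 y 0.2140 z 0.0165 yaw 0.9336
rear [613.6 115.7] [12.5 43.8] 80.3
left [484.6 301.5] [13.5 45. ] 78.1
can [545.5 -60.3] [62.3 62.5]
```

View pics/c5.png

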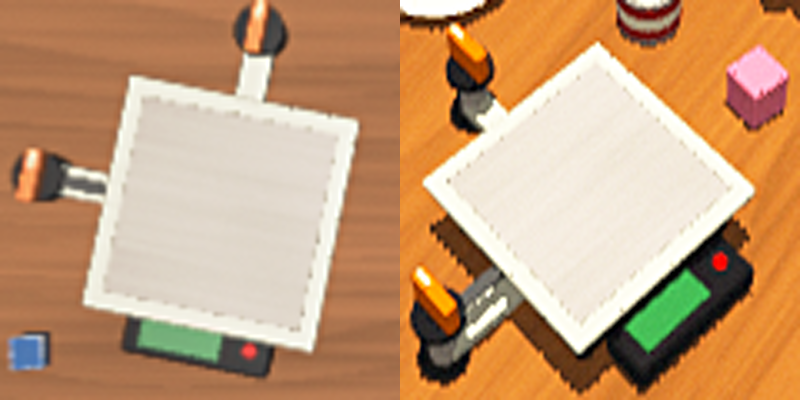

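```bash
cat >> h.py <<'E'
def quad(im,box,vmin,smax=70,f=8):
    g=cv2.cvtColor(up(im,box,f),cv2.COLOR_RGB2HSV)
    m=((g[:,:,1]<smax)&(g[:,:,2]>vmin)).astype(np.uint8)
    m=big(cv2.morphologyEx(m,cv2.MORPH_OPEN,np.ones((61,61))))
    c=max(cv2.findContours(m,cv2.RETR_EXTERNAL,cv2.CHAIN_APPROX_NONE)[0],key=cv2.contourArea)
    q=cv2.approxPolyDP(cv2.convexHull(c),25,True).reshape(-1,2).astype(float)
    c=c.reshape(-1,2).astype(float);L=[]
    if len(q)!=4: return q/f+box[:2]
    for i in range(4):
        a,b=q[i],q[(i+1)%4];d=(b-a)/np.linalg.norm(b-a);n=np.array([-d[1],d[0]])
        s=(c-a)@d;k=(abs((c-a)@n)<10)&(s>.12*np.linalg.norm(b-a))&(s<.88*np.linalg.norm(b-a))
        vx,vy,x,y=cv2.fitLine(c[k].astype(np.float32),cv2.DIST_HUBER,0,.01,.01).ravel();L.append(np.cross([x,y,1],[x+vx,y+vy,1]))
    P=[np.cross(L[i-1],L[i]) for i in range(4)]
    return toimg(np.array([p[:2]/p[2] for p in P]),box,f)
def order(q): # top: +x+y,+x-y,-x-y,-x+y
    return q
E
python3 - <<'E'
from h import *
def manual():
    t=np.array([[135,77],[358,122],[312,352],[85,303]])*.2625+[175,185]-.4
    s=np.array([[24,182],[200,44],[355,187],[183,353]])*[.3,.2625]+[215,220]-.4
    return t,s
def tilt(t,s,l):
    P=np.array([tri([a],[b])[0] for a,b in zip(t,s)])
    ex=(P[0]+P[1]-P[2]-P[3])/2;ey=(P[0]+P[3]-P[1]-P[2])/2
    print(l,'z',P[:,2].round(1),'c',P.mean(0).round(1),'len',np.linalg.norm(ex).round(1),np.linalg.norm(ey).round(1),'tilt deg rear %.2f left %.2f'%(np.degrees(np.arcsin(ex[2]/198)),np.degrees(np.arcsin(ey[2]/198))),'yaw',np.degrees(np.arctan2(ex[1],ex[0])).round(1))
t,s=manual();tilt(t,s,'manual')
for tag in ('3','4'):
    T=cv2.imread(f'pics/t{tag}.png')[:,:,::-1].copy();S=cv2.imread(f'pics/s{tag}.png')[:,:,::-1].copy()
    for vm in (165,180):
        a=quad(T,(188,192,285,290),vm);b=quad(S,(210,222,335,322),vm)
        if len(a)==4==len(b):
            rt,rs=(t,s)
            a=np.array([a[np.argmin(np.linalg.norm(a-p,axis=1))] for p in rt]);b=np.array([b[np.argmin(np.linalg.norm(b-p,axis=1))] for p in rs])
            tilt(a,b,tag+' '+str(vm)); 
        else: print(tag,vm,a.round(1).tolist(),b.round(1).tolist())
E
```

```text
manual z [52.5 55.5 59.2 51.1] c [454.6 142.2  54.6] len 197.6 196.0 tilt deg rear -0.33 left -1.61 yaw -10.3
3 165 [[208.9, 204.1], [269.0, 216.5], [256.7, 276.8], [195.4, 264.9]] [[277.9, 236.4], [317.1, 266.1], [317.2, 273.8], [272.5, 307.4], [264.9, 307.4], [226.4, 272.2], [226.1, 264.4], [240.8, 250.2]]
3 180 [[208.9, 204.1], [269.0, 216.5], [256.5, 276.7], [195.5, 264.9]] [[277.9, 236.4], [317.1, 266.1], [317.2, 273.8], [272.5, 307.2], [264.9, 307.2], [226.4, 272.2], [226.1, 264.4], [240.9, 250.2]]
4 165 [[208.8, 204.2], [268.9, 216.2], [256.6, 276.8], [195.9, 265.1]] [[277.8, 234.2], [317.0, 265.8], [317.4, 273.8], [273.1, 309.4], [265.1, 309.6], [226.0, 272.1], [226.0, 264.6], [240.2, 249.9]]
4 180 [[208.7, 204.2], [268.8, 216.2], [256.6, 276.8], [196.0, 264.8]] [[277.8, 234.2], [317.0, 265.8], [317.4, 273.8], [273.4, 309.1], [265.1, 309.5], [226.0, 272.1], [226.0, 264.6], [240.2, 250.0], [269.6, 234.2]]
```

```bash
python3 - <<'E'
s=open('h.py').read()
s=s.replace("""    if len(q)!=4: return q/f+box[:2]
    for i in range(4):
        a,b=q[i],q[(i+1)%4];d""","""    E=[(q[i],q[(i+1)%len(q)]) for i in range(len(q))]
    keep=sorted(sorted(range(len(E)),key=lambda i:-np.linalg.norm(E[i][0]-E[i][1]))[:4])
    for i in keep:
        a,b=E[i];d""").replace("np.ones((61,61))","cv2.getStructuringElement(cv2.MORPH_ELLIPSE,(61,61))")
s+='''
def tilt(T,S,vm=175,l=''):
    from scipy.optimize import least_squares
    rt=np.array([[209,204],[269,216],[257,277],[196,265]]);rs=np.array([[222,268],[275,232],[321,269],[269,312]])
    a=quad(T,(188,192,285,290),vm);b=quad(S,(210,222,335,322),vm)
    a=np.array([a[np.argmin(np.linalg.norm(a-p,axis=1))] for p in rt]);b=np.array([b[np.argmin(np.linalg.norm(b-p,axis=1))] for p in rs])
    P=np.array([tri([x],[y])[0] for x,y in zip(a,b)])
    ex=(P[0]+P[1]-P[2]-P[3])/2;ey=(P[0]+P[3]-P[1]-P[2])/2
    print(l,vm,'z',P[:,2].round(1),'c',P.mean(0).round(1),'len',np.linalg.norm(ex).round(1),np.linalg.norm(ey).round(1),'rear %.2f left %.2f deg'%(np.degrees(np.arcsin(ex[2]/198)),np.degrees(np.arcsin(ey[2]/198))),'yaw',np.degrees(np.arctan2(ex[1],ex[0])).round(1),b.round(1).tolist())
'''
open('h.py','w').write(s)
E
python3 - <<'E'
from h import *
for g in '2','3','4':
    T=cv2.imread(f'pics/t{g}.png')[:,:,::-1].copy();S=cv2.imread(f'pics/s{g}.png')[:,:,::-1].copy()
    for vm in (150,175,200): tilt(T,S,vm,g)
E
```

```text
2 150 z [ 67.4 -13.4  52.8  64.2] c [467.7 137.2  42.7] len 228.4 215.4 rear -9.16 left 13.46 deg yaw -12.3 [[220.2, 265.9], [274.2, 233.3], [321.6, 270.1], [267.8, 310.3]]
2 175 z [61.  44.1 53.2 63.8] c [455.6 143.3  55.5] len 199.1 199.5 rear -1.71 left 3.99 deg yaw -10.3 [[220.1, 265.7], [274.2, 233.3], [321.5, 270.0], [267.8, 310.1]]
2 200 z [60.4 42.7 53.4 60.4] c [456.9 142.6  54.2] len 196.8 196.9 rear -1.56 left 3.56 deg yaw -10.6 [[220.4, 265.8], [274.2, 233.3], [321.5, 270.0], [267.4, 309.5]]
3 150 z [ 67.1 -14.   52.9  64.1] c [467.8 137.   42.5] len 228.7 215.5 rear -9.29 left 13.49 deg yaw -12.3 [[220.5, 266.0], [274.2, 233.3], [321.6, 270.0], [267.8, 310.3]]
3 175 z [59.6 43.7 53.4 64.4] c [455.6 143.2  55.3] len 199.5 199.6 rear -2.10 left 3.89 deg yaw -10.3 [[220.3, 266.1], [274.2, 233.3], [321.5, 269.9], [267.9, 310.0]]
3 200 z [60.3 45.2 56.  61.2] c [455.9 143.5  55.7] len 197.8 196.9 rear -1.68 left 2.94 deg yaw -10.2 [[220.5, 266.0], [274.2, 233.3], [321.4, 269.9], [267.6, 309.7]]
4 150 z [64.7 -0.5 54.5 53.2] c [466.9 137.3  43. ] len 226.2 212.2 rear -6.29 left 9.29 deg yaw -12.4 [[222.0, 266.7], [273.7, 230.8], [321.7, 269.8], [267.9, 312.7]]
4 175 z [56.  55.6 54.4 53.8] c [455.  143.6  55. ] len 199.0 199.1 rear 0.51 left -0.02 deg yaw -10.3 [[221.4, 267.1], [273.7, 230.8], [321.6, 269.7], [268.0, 312.5]]
4 200 z [55.8 54.4 56.3 53.9] c [455.4 143.7  55.1] len 199.0 198.0 rear -0.01 left -0.14 deg yaw -10.6 [[221.3, 267.2], [273.7, 230.8], [321.4, 269.6], [268.1, 312.3]]
```

The platform now measures level: rear 0.0 to 0.5°, left about 0°, plate size 199 mm, centre (455,143.5). Both bars lie along the platform's x within 1.5°. The can hasn't moved, at (545.5,-60.4). Picking it up.

```bash
python3 -m crank '[{"grip":0.08,"x":0.006,"y":0.038,"z":0,"yaw":0},{"grip":0.08,"x":0.012,"y":0.076,"z":0,"yaw":0},{"grip":0.08,"x":0.018,"y":0.114,"z":0,"yaw":0},{"grip":0.08,"x":0.024,"y":0.152,"z":0,"yaw":0},{"grip":0.08,"x":0.03,"y":0.19,"z":0,"yaw":0}]'
python3 -m crank '[{"grip":0.08,"x":0.004,"y":0.024,"z":0,"yaw":0.11},{"grip":0.08,"x":0.004,"y":0.024,"z":0,"yaw":0.22},{"grip":0.08,"x":0.004,"y":0.024,"z":0,"yaw":0.33},{"grip":0.08,"x":0.004,"y":0.024,"z":0,"yaw":0.44},{"grip":0.08,"x":0.004,"y":0.024,"z":0,"yaw":0.55}]'
python3 -m crank '[{"grip":0.08,"x":0,"y":0,"z":0,"yaw":0.11},{"grip":0.08,"x":0,"y":0,"z":0,"yaw":0.22},{"grip":0.08,"x":0,"y":0,"z":0.03,"yaw":0.33},{"grip":0.08,"x":0,"y":0,"z":0.06,"yaw":0.38},{"grip":0.08,"x":0,"y":0,"z":0.08,"yaw":0.38}]'
python3 -c "
from h import *
to(545.5,-60.4,23,84)"
```

```text
time_s: 39.62
ee_pos: [531.2, -72.7, 186.3]
ee_rot: [179.9, 0.1, 138.3]
force: [0.2, -0.3, -0.3]
gripper_width: 79.7
gripper_force: 0.0
time_s: 40.03
ee_pos: [543.5, -53.3, 186.0]
ee_rot: [179.9, 0.0, 106.5]
force: [-0.3, -0.7, -0.3]
gripper_width: 80.4
gripper_force: 0.0
time_s: 40.45
ee_pos: [542.5, -53.6, 104.2]
ee_rot: [-180.0, -0.0, 84.9]
force: [-0.6, -0.6, -1.2]
gripper_width: 80.3
gripper_force: 0.0
t 40.45 pos [542.5 -53.6 104.2] yaw 84.9 grip 80.3 0.0 F [-0.6 -0.6 -1.2] 
  go x -0.0065 y 0.0035 z 0.0812 yaw 0.0163
```

```bash
python3 -m crank '[{"grip":0.08,"x":-0.0065,"y":0.0035,"z":0.025,"yaw":0.01},{"grip":0.08,"x":-0.0065,"y":0.0035,"z":0.045,"yaw":0.01},{"grip":0.08,"x":-0.0065,"y":0.0035,"z":0.062,"yaw":0.01},{"grip":0.08,"x":-0.0065,"y":0.0035,"z":0.073,"yaw":0.01},{"grip":0.08,"x":-0.0065,"y":0.0035,"z":0.08,"yaw":0.01}]' 20
python3 -m crank '[{"grip":0.05,"x":0,"y":0,"z":0,"yaw":0},{"grip":0.05,"x":0,"y":0,"z":0,"yaw":0},{"grip":0.05,"x":0,"y":0,"z":0,"yaw":0},{"grip":0.05,"x":0,"y":0,"z":0,"yaw":0},{"grip":0.05,"x":0,"y":0,"z":0,"yaw":0}]'
python3 -m crank '[{"grip":0.05,"x":0,"y":0,"z":-0.02,"yaw":0},{"grip":0.05,"x":0,"y":0,"z":-0.05,"yaw":0},{"grip":0.05,"x":0,"y":0,"z":-0.08,"yaw":0},{"grip":0.05,"x":0,"y":0,"z":-0.11,"yaw":0},{"grip":0.05,"x":0,"y":0,"z":-0.12,"yaw":0}]'
python3 -m crank '[{"grip":0.05,"x":0.02,"y":-0.011,"z":0,"yaw":0},{"grip":0.05,"x":0.045,"y":-0.025,"z":0,"yaw":0},{"grip":0.05,"x":0.07,"y":-0.04,"z":0,"yaw":0},{"grip":0.05,"x":0.095,"y":-0.054,"z":0,"yaw":0},{"grip":0.05,"x":0.12,"y":-0.068,"z":0,"yaw":0}]'
python3 -m crank '[{"grip":0.05,"x":0.02,"y":-0.011,"z":0,"yaw":0},{"grip":0.05,"x":0.045,"y":-0.025,"z":0,"yaw":0},{"grip":0.05,"x":0.065,"y":-0.037,"z":0,"yaw":0},{"grip":0.05,"x":0.073,"y":-0.041,"z":0,"yaw":0},{"grip":0.05,"x":0.073,"y":-0.041,"z":0,"yaw":0}]'
python3 -c "
from h import *
to(455.2,143.4,80,84)"
```

```text
time_s: 40.87
ee_pos: [545.8, -60.5, 24.5]
ee_rot: [-179.9, -0.0, 84.4]
force: [-0.8, 1.2, 0.4]
gripper_width: 80.1
gripper_force: 0.0
time_s: 41.28
ee_pos: [546.8, -61.4, 26.4]
ee_rot: [179.9, -0.0, 84.2]
force: [-0.3, 1.8, 2.3]
gripper_width: 62.1
gripper_force: 20.0
time_s: 41.7
ee_pos: [548.5, -61.9, 150.1]
ee_rot: [179.5, 0.0, 84.2]
force: [0.9, -0.7, -0.9]
gripper_width: 61.3
gripper_force: 20.0
time_s: 42.12
ee_pos: [489.3, 65.6, 144.7]
ee_rot: [-179.9, 0.0, 84.2]
force: [0.7, -0.8, -1.4]
gripper_width: 62.0
gripper_force: 20.0
time_s: 42.53
ee_pos: [456.2, 142.7, 144.9]
ee_rot: [-179.9, 0.0, 84.4]
force: [0.4, -0.8, -1.4]
gripper_width: 61.5
gripper_force: 20.0
t 42.53 pos [456.2 142.7 144.9] yaw 84.4 grip 61.5 20.0 F [ 0.4 -0.8 -1.4] 
  go x 0.0006 y -0.0010 z 0.0649 yaw 0.0067
```

```bash
python3 -m crank '[{"grip":0.05,"x":0.0006,"y":-0.001,"z":0.02,"yaw":0},{"grip":0.05,"x":0.0006,"y":-0.001,"z":0.038,"yaw":0},{"grip":0.05,"x":0.0006,"y":-0.001,"z":0.05,"yaw":0},{"grip":0.05,"x":0.0006,"y":-0.001,"z":0.056,"yaw":0},{"grip":0.05,"x":0.0006,"y":-0.001,"z":0.059,"yaw":0}]'
python3 -m crank '[{"grip":0.05,"x":0,"y":0,"z":0.001,"yaw":0},{"grip":0.05,"x":0,"y":0,"z":0.002,"yaw":0},{"grip":0.05,"x":0,"y":0,"z":0.002,"yaw":0},{"grip":0.05,"x":0,"y":0,"z":0.002,"yaw":0},{"grip":0.05,"x":0,"y":0,"z":0.002,"yaw":0}]'
```

```text
time_s: 42.95
ee_pos: [456.2, 141.1, 85.4]
ee_rot: [-179.9, 0.1, 84.2]
force: [0.4, 0.4, -1.4]
gripper_width: 61.9
gripper_force: 20.0
time_s: 43.37
ee_pos: [456.6, 142.2, 84.9]
ee_rot: [179.9, -0.0, 84.2]
force: [-0.3, -0.6, -0.7]
gripper_width: 61.5
gripper_force: 20.0
```

```bash
python3 -m crank '[{"grip":0.05,"x":0,"y":0,"z":0.0005,"yaw":0},{"grip":0.05,"x":0,"y":0,"z":0.001,"yaw":0},{"grip":0.05,"x":0,"y":0,"z":0.0015,"yaw":0},{"grip":0.05,"x":0,"y":0,"z":0.0015,"yaw":0},{"grip":0.05,"x":0,"y":0,"z":0.0015,"yaw":0}]'
python3 -m crank '[{"grip":0.05,"x":0,"y":0,"z":0.0005,"yaw":0},{"grip":0.05,"x":0,"y":0,"z":0.001,"yaw":0},{"grip":0.05,"x":0,"y":0,"z":0.001,"yaw":0},{"grip":0.05,"x":0,"y":0,"z":0.001,"yaw":0},{"grip":0.05,"x":0,"y":0,"z":0.001,"yaw":0}]'
```

```text
time_s: 43.78
ee_pos: [456.2, 142.2, 82.9]
ee_rot: [-180.0, 0.0, 84.2]
force: [-0.6, 0.1, -2.1]
gripper_width: 61.7
gripper_force: 20.0
time_s: 44.2
ee_pos: [456.3, 142.2, 82.3]
ee_rot: [180.0, -0.0, 84.2]
force: [-2.3, -0.9, 4.7]
gripper_width: 61.8
gripper_force: 20.0
```

Contact at the expected height. Releasing, withdrawing and checking.

```bash
python3 -m crank '[{"grip":0.085,"x":0,"y":0,"z":0,"yaw":0},{"grip":0.085,"x":0,"y":0,"z":0,"yaw":0},{"grip":0.085,"x":0,"y":0,"z":0,"yaw":0},{"grip":0.085,"x":0,"y":0,"z":0,"yaw":0},{"grip":0.085,"x":0,"y":0,"z":0,"yaw":0}]'
python3 -m crank '[{"grip":0.085,"x":0,"y":0,"z":-0.015,"yaw":0},{"grip":0.085,"x":0,"y":0,"z":-0.035,"yaw":0},{"grip":0.085,"x":0,"y":0,"z":-0.06,"yaw":0},{"grip":0.085,"x":0,"y":0,"z":-0.085,"yaw":0},{"grip":0.085,"x":0,"y":0,"z":-0.11,"yaw":0}]'
python3 -m crank '[{"grip":0.085,"x":-0.036,"y":0,"z":0,"yaw":0},{"grip":0.085,"x":-0.072,"y":0,"z":0,"yaw":0},{"grip":0.085,"x":-0.108,"y":0,"z":0,"yaw":0},{"grip":0.085,"x":-0.144,"y":0,"z":0,"yaw":0},{"grip":0.085,"x":-0.18,"y":0,"z":0,"yaw":0}]'
python3 -m crank '[{"grip":0.085,"x":-0.036,"y":0,"z":0,"yaw":0},{"grip":0.085,"x":-0.072,"y":0,"z":0,"yaw":0},{"grip":0.085,"x":-0.108,"y":0,"z":0,"yaw":0},{"grip":0.085,"x":-0.144,"y":0,"z":0,"yaw":0},{"grip":0.085,"x":-0.18,"y":0,"z":0,"yaw":0}]'
python3 - <<'E'
from h import *
to(400,-200,180,84)
T=snap('top','t6.png');S=snap('side','s6.png')
for v in (175,200): tilt(T,S,v)
for nm,c in [('rear',(243,192)),('left',(184,231))]:
    r=knob(T,'top',c,84,v=210);print(nm,np.round(r[0],1),np.round(r[1],1),round(r[2],1))
a=cv2.resize(T[90:290,165:405],(400,333),interpolation=cv2.INTER_CUBIC)
b=cv2.resize(S[130:330,200:400],(400,333),interpolation=cv2.INTER_CUBIC)
cv2.imwrite('pics/c6.png',np.hstack([a,b])[:,:,::-1])
E
```

```text
time_s: 44.62
ee_pos: [456.2, 142.1, 81.7]
ee_rot: [-180.0, 0.0, 84.2]
force: [0.7, 0.6, 0.1]
gripper_width: 84.8
gripper_force: 0.0
time_s: 45.03
ee_pos: [456.0, 142.1, 192.9]
ee_rot: [-180.0, 0.0, 84.2]
force: [0.1, -0.1, 0.0]
gripper_width: 84.5
gripper_force: 0.0
time_s: 45.45
ee_pos: [437.6, -38.3, 192.0]
ee_rot: [180.0, 0.0, 84.3]
force: [1.2, -0.8, -0.3]
gripper_width: 85.1
gripper_force: 0.0
time_s: 45.87
ee_pos: [419.4, -217.7, 191.9]
ee_rot: [180.0, 0.0, 84.2]
force: [0.6, 0.6, 0.4]
gripper_width: 85.1
gripper_force: 0.0
t 45.87 pos [ 419.4 -217.7  191.9] yaw 84.2 grip 85.1 0.0 F [0.6 0.6 0.4] 
  go x 0.0157 y -0.0211 z 0.0119 yaw 0.0034
 175 z [56.2 55.4 54.3 53.9] c [455.1 143.5  54.9] len 199.1 199.1 rear 0.50 left 0.06 deg yaw -10.3 [[221.4, 267.1], [273.7, 230.8], [321.5, 269.7], [268.0, 312.5]]
 200 z [55.6 54.6 56.2 53.9] c [455.4 143.7  55.1] len 199.0 197.9 rear 0.02 left -0.19 deg yaw -10.7 [[221.3, 267.3], [273.7, 230.8], [321.4, 269.7], [268.1, 312.3]]
rear [613.6 115.7] [12.5 43.9] 80.3
left [484.7 301.5] [13.5 44.9] 77.9
```

View pics/c6.png

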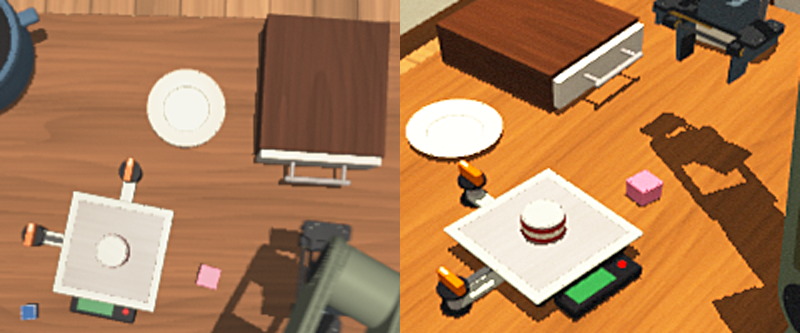

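The can stands upright at the platform's middle (crop (113,251) top view, (543,222) side view). The platform is level, the drawer is shut, and the plate and the other bystanders in view haven't moved. Handing in.

```bash
python3 -c "
from workcell import *
print(job_done())"
```

```text
the job is handed in; nothing more can be done
None
```

The job is handed in after about 46 s of the allowed 208 s: all four tins are in the shut drawer, the platform measures level to about half a degree, and the can stands upright near its middle.

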